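Weigh a turned pot on the stall's balance

ROBOT

A 6-joint arm with a two-finger parallel gripper is mounted at the origin on the work surface. World frame = base frame: x ahead of the robot, y to its left, z up, the work surface at z = 0. Lengths are in m, angles in rad, forces in N, time in s.
With the tool pointing down it reaches from about 0.35 to 0.775 m from the base axis. Payload 7.3 kg.
Tool frame: the origin (TCP) lies between the finger pads; the fingertips stand 17 mm ahead of it and the grasp point (between the pads) lies 2 mm behind it; z points along the fingers, y is the direction in which the jaws open and shut (so a half turn about z gives the same grasp; the last joint's range is limited). The gripper opens to 92 mm and grips with 3 to 60 N. Pads are 19 mm wide; open, the fingers measure 130 mm over their backs; the gripper's body (75 mm by 190 mm) begins 47 mm behind the grasp point.
Start: joints at [0.959, 0.342, 1.524, -0, 1.275, -0.146], TCP at [0.236, 0.469, 0.244] pointing down, gripper open.
Joint ranges: [-2.53, 2.53], [-0.77, 2.02], [0.04, 2.7], [-1, 4.14], [0.28, 2.66], [-3.11, 3.11]. Speed limits (rad/s): [2.57, 2.57, 3.14, 3.14, 3.14, 3.14].

INTERFACE

Orientations are given as [roll, pitch, yaw] about the fixed x, y, z axes, in that order (R = Rz(yaw) Ry(pitch) Rx(roll)).
In Python, from cell import sensors, vision, hand_in gives the robot as it stands.
- The arm moves only by the tool step_arm, never from a script. Its argument "series" is a list of rows, each a list of 5 numbers: the opening, from 0 (shut) to 1 (fully open), then the shift along the world's x, y, z each as a share of 25 mm, from -1 to 1, then the turn about the world's z as a share of 0.08 rad, from -1 to 1. A call has 1 to 12 rows; each row shifts and turns the commanded pose from where the row before left it; what a row does not reach is not made up. A row lasts 1/10 s, in which the tool goes at most 50 mm and 8.59 degrees, less where a joint would pass 70% of its speed; a pose out of reach is approached as far as the arm can. A call with a number of a shift or a turn outside -1 to 1 is refused whole. A call with a gripper value outside its range is refused whole. The fingers move at their own pace and stop on an object; "squeeze" is the grip in N (left out, the last holds). Time passes only in rows, so rows that do not move let the fingers close. It gives the time, the measured TCP pose, the force and the opening at its end, in the units of the state.
- sensors.observe(): the state, without advancing time (a new reading comes with each control period).
- vision.read_camera(name): name is "side" or "top"; returns a dict with "pixels" (420x560x3 uint8, blue, green, red), "range_z" (420x560 float32, m along the optical axis (not along the pixel's ray), 0 where there is no reading), "camera_matrix" (3x3 intrinsics, pixels), "k1" (the pictures are not rectified: a ray, as slopes to the right and down, at radius r is drawn at 1 + k1 r^2 times it, then the intrinsics apply), "pose" (4x4, takes a point from camera to world coordinates). Camera axes: x right, y down, z forward; pixel columns grow to the right and rows downward; lengths in m; the calibration is good to about 2 mm. A picture is of the moment at which its call begins.
- hand_in(): hands the job in, once; it reports no verdict.
The state is a dict: "time": time; "qpos": joint angles; "qvel": joint speeds; "joint_efforts": joint torques, N m; "tool_pos": TCP position; "tool_rot": TCP orientation; "contact_force": force on the tool from outside, world axes, zero at the start; "torque": the same for the moment, N m; "opening": finger opening in m.
Only numpy, scipy, OpenCV 4.12 (cv2) and the standard library are available. Lean on these libraries where they do the work, as an engineer would, in place of code of your own. Each camera call takes 0.05 s, during which the arm holds its last target.

TASK

Weigh the filled beech pot for its price: set it upright in the conical cradle on the left of the balance so that it nests squarely and let go, then stand brass weights on the right-hand pan until the beam comes level, with the pointer resting in the green band. Any weight you do not need stays, or goes back, standing on its tray; leave the other goods on the stall where they are.

Things in the scene. Friction and masses are not known exactly. Their poses are not given: they have to be found in the camera images.
- pot_center (a point): Filled, lidded pot of turned pale beech, one rigid piece 98 mm tall, hidden weight 240 to 360 g. From below: foot 44 mm across, sides flaring as a cone (32 degrees from vertical) to 86 mm across at 34 mm up, belly 90 mm across at 56 mm, shallow lid to 68 mm, then a plain cylindrical knob 28 mm across from 80 to 98 mm above the foot: grasp it there. This point is on the pot's axis, 49 mm above its foot; z is up the axis. Starts upright on the board.
- cradle_mouth (a point): Centre of the mouth of the conical metal cradle on the balance's left arm (balance's +y side): a hollow cone opening upwards, matching the pot's cone; mouth about 74 mm across inside, 32 mm deep. This point is at the height of its rim. Its rim is about 100 mm above the table when the beam is level, 26 mm lower with the beam fully down. With the pot nested, the foot is about 23 mm below this point. The cradle stays level and rises and sinks with the arm. z up.
- pan_top (a point): Centre of the upper face of the flat round steel weight pan, 110 mm across, 4 mm thick, no rim, on the balance's right arm (-y side). About 72 mm above the table when level, up to 26 mm higher or lower as the beam swings; stays level.
- balance: Green-painted two-pan balance standing fixed on the table, base 85 x 330 mm. Origin at the centre of its underside; y runs along the beam (cradle at y = +130 mm, pan at y = -130 mm), x across it, away from the robot; yaw within about 0.1 rad of the world's. A small white dial with a green band and a red pointer stands between the pans, up to 152 mm high.
- beam (a joint): Angle of the balance beam, rad, from -0.2 to 0.2: 0 is level, negative is cradle side down and pan up (stops at both ends). Empty, it rests level. A gentle spring makes the tilt proportional to the imbalance: about 0.06 rad for every 50 g between the two sides, against the stop beyond 165 g. The red pointer is within the green band when the angle is within 0.04. The 200 g weight and one other, rightly chosen, always bring it there.
- rail_under (a point): Middle of the underside of the stall's wooden rail, a fixed 30 x 30 mm bar along the balance's y, 320 to 350 mm above the table, straight over both pans, on posts 310 mm to each side; two wooden scoops hang from its far side within 60 mm of its middle. It stops a gripper from coming down vertically on cradle or pan: reach in from the robot's side with the tool leaning back 30 to 45 degrees.
- tray: Dark wooden slab 90 (x) x 290 (y) x 10 mm, fixed on the table, on which the four weights stand in a row along its y, about 75 mm apart, in any order. Origin at the centre of its underside.
- board: Fixed wooden board 100 x 200 x 12 mm on which the pot starts. Origin at the centre of its underside.
- w200_center (a point): Brass weight of 200 g: upright cylinder 30 mm across and 34 mm tall with a small 12 mm button on top, 42 mm tall in all. The point is on its axis, half-way up (21.0 mm above its foot).
- w150_center (a point): Brass weight of 150 g: upright cylinder 28 mm across and 29 mm tall with a small 12 mm button on top, 37 mm tall in all. The point is on its axis, half-way up (18.5 mm above its foot).
- w100_center (a point): Brass weight of 100 g: upright cylinder 24 mm across and 26.5 mm tall with a small 12 mm button on top, 34.5 mm tall in all. The point is on its axis, half-way up (17.25 mm above its foot).
- w50_center (a point): Brass weight of 50 g: upright cylinder 20 mm across and 19 mm tall with a small 12 mm button on top, 27 mm tall in all. The point is on its axis, half-way up (13.5 mm above its foot).
- cup: Bystander, leave alone: small open wooden cup, 54 mm across, 45 mm tall, in front of the balance. Origin at its underside or on its axis.
- spoon: Bystander, leave alone: wooden spoon 200 mm long, lying near the robot's left front. Origin at its underside or on its axis.
- spatula: Bystander, leave alone: wooden spatula 220 mm long, lying near the robot's right front. Origin at its underside or on its axis.
- bowl: Bystander, leave alone: beech bowl 110 mm across behind the balance. Origin at its underside or on its axis.
- jar: Bystander, leave alone: amber jar 64 mm across, 90 mm tall, behind the balance. Origin at its underside or on its axis.
- pawn: Bystander, leave alone: dark turned wooden pestle standing behind the balance, 142 mm tall. Origin at its underside or on its axis.
There are look-alikes about, which are no part of the job. Leave any blue or turquoise look-alike of the part that bears pot_center alone.

How it is judged:
On the way:
1. the pot is nested in the cradle and let go, and its weight has brought the cradle side down (horizontal distance between pot_center and cradle_mouth below 0.006 m and z of pot_center in the frame of cradle_mouth between 0.018 and 0.032 m and angle between pot_center's own z axis and vertical below 0.1 rad and contact force between pot and the fingers below 0.1 N and value of joint beam below -0.1 rad), for 0.2 s.
At the end, for the whole second after the job is handed in: The pot is nested upright in the cradle (axis within 6 mm of the cradle's, foot 17 to 31 mm below its rim, tilt under 0.1 rad), the beam is at rest within 0.04 rad of level, and every weight stands upright (within 0.1 rad) either on the pan (axis over it) or on its tray (horizontal distance between pot_center and cradle_mouth below 0.006 m and z of pot_center in the frame of cradle_mouth between 0.018 and 0.032 m and angle between each of pot_center, w200_center, w150_center, w100_center, w50_center's own z axis and vertical below 0.1 rad and value of joint beam between -0.04 and 0.04 rad and velocity of joint beam between -0.05 and 0.05 rad/s and ((horizontal distance between w200_center and pan_top below 0.055 m and z of w200_center in the frame of pan_top between 0.016 and 0.026 m) or (x of w200_center in the frame of tray between -0.05 and 0.05 m and y of w200_center in the frame of tray between -0.15 and 0.15 m and z of w200_center in the frame of tray between 0.026 and 0.036 m)) and ((horizontal distance between w150_center and pan_top below 0.055 m and z of w150_center in the frame of pan_top between 0.0135 and 0.0235 m) or (x of w150_center in the frame of tray between -0.05 and 0.05 m and y of w150_center in the frame of tray between -0.15 and 0.15 m and z of w150_center in the frame of tray between 0.0235 and 0.0335 m)) and ((horizontal distance between w100_center and pan_top below 0.055 m and z of w100_center in the frame of pan_top between 0.01225 and 0.02225 m) or (x of w100_center in the frame of tray between -0.05 and 0.05 m and y of w100_center in the frame of tray between -0.15 and 0.15 m and z of w100_center in the frame of tray between 0.02225 and 0.03225 m)) and ((horizontal distance between w50_center and pan_top below 0.055 m and z of w50_center in the frame of pan_top between 0.0085 and 0.0185 m) or (x of w50_center in the frame of tray between -0.05 and 0.05 m and y of w50_center in the frame of tray between -0.15 and 0.15 m and z of w50_center in the frame of tray between 0.0185 and 0.0285 m))); the robot touches nothing.
It fails at once if one of the bystanders (cup, spoon, spatula, bowl, jar, pestle) is disturbed (moved more than 30 mm) (distance of any of cup, spoon, spatula, bowl, jar, pawn from where it was at the start of the episode above 0.03 m).
It also fails if it takes over 72 s, if anything falls off the work surface, if the arm or the gripper's body presses on something with over 40 N, if the wrist force passes 120 N, or if a joint passes its speed limit or range.

## Working session

There is one attempt and no reset: what is moved stays moved. The work goes in short steps, Python scripts to look and compute and a tool call to move; the robot and the scene stay as the last step left them, time stands still between calls to the robot, and variables do not carry over. Pictures are saved under pics/ and viewed, and the job is handed in when it is done.

Besides the shell and the picture viewer there is one more tool, called after ">>>" by a JSON object that holds its "api" and its "payload". step_arm: Moves the arm, as the interface text tells. Its arguments: {"type":"object","properties":{"series":{"type":"array","items":{"type":"array","items":{"type":"number","minimum":-1,"maximum":1}}},"squeeze":{"type":"number"}},"required":["series"]}

```bash
ls -la; mkdir -p pics
cat > h.py <<'E'
import numpy as np, cv2
from cell import sensors, vision
def snap(n,tag):
    c=vision.read_camera(n); cv2.imwrite(f'pics/{tag}.png',c['pixels']); np.savez(f'pics/{tag}.npz',**{k:np.array(v) for k,v in c.items()}); return c
def load(tag): return dict(np.load(f'pics/{tag}.npz'))
def cloud(c):
    K=c['camera_matrix'];k1=float(c['k1']);Z=c['range_z'];h,w=Z.shape
    u,v=np.meshgrid(np.arange(w),np.arange(h))
    D=np.array([k1,0,0,0,0.])
    p=cv2.undistortPoints(np.stack([u,v],-1).reshape(-1,1,2).astype(float),K,D).reshape(h,w,2)
    P=np.stack([p[...,0]*Z,p[...,1]*Z,Z],-1)
    T=c['pose']; W=P@T[:3,:3].T+T[:3,3]; W[Z<=0]=np.nan
    return W
def proj(c,X):
    T=np.linalg.inv(c['pose']);X=np.atleast_2d(X);p=X@T[:3,:3].T+T[:3,3]
    s=p[:,:2]/p[:,2:];r=(s**2).sum(1,keepdims=True);s=s*(1+float(c['k1'])*r)
    K=c['camera_matrix'];return s@K[:2,:2].T+K[:2,2]
E
python3 - <<'E'
from h import *
for n in('side','top'):
    c=snap(n,n+'0');print(n,c['camera_matrix'].tolist(),c['k1'],np.round(c['pose'],3).tolist())
print(sensors.observe())
E
```

```text
total 12
drwxr-xr-x  3 agent agent 4096 Dec  6 04:49 .
drwxr-xr-x 23 root  root  4096 Dec  6 04:49 ..
drwxr-xr-x  2 agent agent 4096 Dec  6 04:49 pics
side [[523.1026682139707, 0.0, 275.0144166720329], [0.0, 523.1026682139707, 216.0428455238694], [0.0, 0.0, 1.0]] 0.03307146223448397 [[0.895, -0.311, 0.321, 0.136], [-0.447, -0.618, 0.647, -0.806], [-0.003, -0.722, -0.691, 1.089], [0.0, 0.0, 0.0, 1.0]]
top [[525.6695538364695, 0.0, 289.9831355292569], [0.0, 525.6695538364695, 201.07726691541663], [0.0, 0.0, 1.0]] -0.09898035420781028 [[0.01, -0.996, 0.09, 0.422], [-1.0, -0.01, 0.001, 0.017], [-0.0, -0.09, -0.996, 1.659], [0.0, 0.0, 0.0, 1.0]]
{'time': 0.1, 'qpos': array([ 9.59003459e-01,  3.42656590e-01,  1.52488610e+00, -2.95507273e-05,
        1.27542362e+00, -1.46020632e-01]), 'qvel': array([-1.20503019e-05, -1.53764704e-03, -2.84785742e-03, -6.85411306e-04,
       -7.47891871e-04,  1.77367794e-03]), 'joint_efforts': array([ 1.49143874e-03, -4.32007456e+01, -2.44693869e+01,  7.19595887e-02,
        5.27115364e-02, -6.69877636e-05]), 'tool_pos': array([0.23558878, 0.46880059, 0.24312497]), 'tool_rot': array([-3.14022950e+00, -1.71911511e-04,  2.67582892e+00]), 'contact_force': array([-1.0617001 , -1.06020597,  0.14923122]), 'torque': array([ 0.03151958, -0.01852066,  0.02302508]), 'opening': 0.09165548151676695}
```

View pics/side0.png

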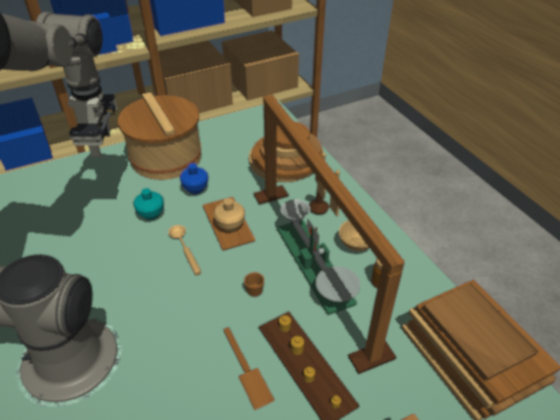

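View pics/top0.png

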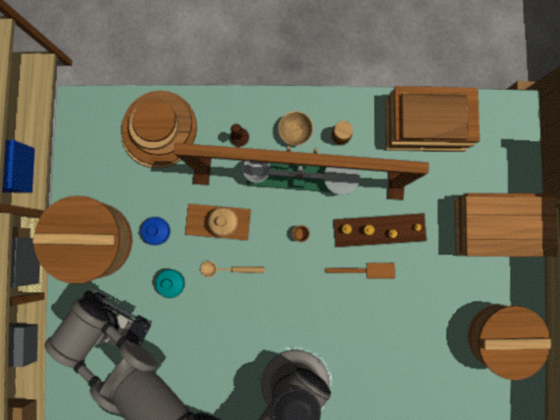

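Run:
```python
from h import *
c=load('top0');W=cloud(c)
def rep(n,u,v,r=1):
    P=W[v-r:v+r+1,u-r:u+r+1].reshape(-1,3);print(n,(u,v),np.round(np.nanmedian(P,0),3))
for n,u,v in [('knob',221,222),('board',195,222),('cradle',256,168),('pan',341,183),('w1',346,229),('w2',369,230),('w3',392,234),('w4',418,227),('cup',300,234),('rail mid',300,158),('railL',190,150),('railR',420,168),('bowl',295,128),('jar',342,130),('pestle',238,134),('blue',154,231),('table',300,300),('spoon',208,268),('dial',307,175)]: rep(n,u,v)
im=cv2.imread('pics/top0.png')[100:300,130:460];cv2.imwrite('pics/topz.png',cv2.resize(im,None,fx=2.4,fy=2.4,interpolation=cv2.INTER_CUBIC))
im=cv2.imread('pics/side0.png')[80:420,180:420];cv2.imwrite('pics/sidez.png',cv2.resize(im,None,fx=1.75,fy=1.75,interpolation=cv2.INTER_CUBIC))
```

```text
knob (221, 222) [0.497 0.222 0.111]
board (195, 222) [0.501 0.318 0.009]
cradle (256, 168) [0.665 0.124 0.069]
pan (341, 183) [ 0.622 -0.136  0.068]
w1 (346, 229) [ 0.482 -0.154  0.041]
w2 (369, 230) [ 0.48  -0.225  0.05 ]
w3 (392, 234) [ 0.468 -0.297  0.038]
w4 (418, 227) [ 0.49  -0.379  0.035]
cup (300, 234) [ 0.467 -0.013  0.003]
rail mid (300, 158) [ 0.649 -0.006  0.349]
railL (190, 150) [0.667 0.273 0.348]
railR (420, 168) [ 0.627 -0.31   0.348]
bowl (295, 128) [0.806 0.005 0.005]
jar (342, 130) [ 0.782 -0.137  0.087]
pestle (238, 134) [0.761 0.177 0.121]
blue (154, 231) [0.468 0.425 0.095]
table (300, 300) [ 0.26  -0.015  0.001]
spoon (208, 268) [0.357 0.274 0.002]
dial (307, 175) [ 0.637 -0.03   0.137]
```

Run:
```python
import numpy as np
np.set_printoptions(suppress=True,precision=3)
```

```text
(no output)
```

View pics/topz.png

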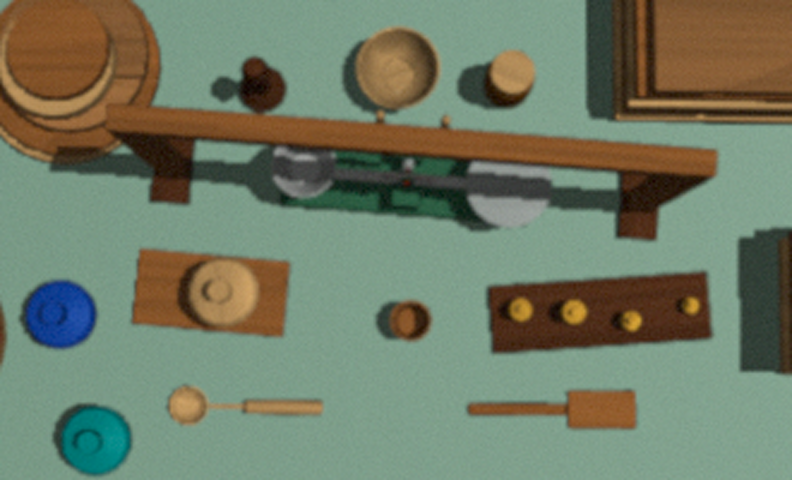

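View pics/sidez.png

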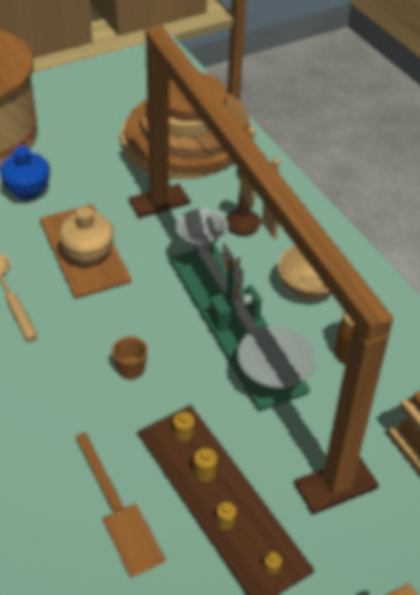

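>>> {"api": "step_arm", "payload": {"series": [[1, 0, 0, 1, 0], [1, 0, 0, 1, 0], [1, 0, 0, 1, 0], [1, 0, 0, 1, 0]]}}

```text
time: 0.5
tool_pos: [0.2356, 0.4689, 0.3443]
tool_rot: [-3.141, -0.0, 2.676]
contact_force: [-0.2, -0.0, -0.2]
opening: 0.0915
```

>>> {"api": "step_arm", "payload": {"series": [[1, 0, 0, 1, 0], [1, 0, 0, 1, 0], [1, 0, 0, 1, 0], [1, 0, 0, 1, 0], [1, 0, 0, 1, 0], [1, 0, 0, 1, 0], [1, 0, 0, 1, 0], [1, 0, 0, 1, 0]]}}

```text
time: 1.3
tool_pos: [0.2357, 0.4689, 0.5444]
tool_rot: [-3.141, -0.0, 2.676]
contact_force: [0.9, 1.6, 0.6]
opening: 0.0918
```

Run:
```python
from h import *
s=sensors.observe();print(np.round(s['qpos'],3),s['time'])
```

```text
[ 0.959  0.332  0.73   0.     2.08  -0.146] 1.3
```

>>> {"api": "step_arm", "payload": {"series": [[1, 0, 0, 1, 0], [1, 0, 0, 1, 0], [1, 0, 0, 1, 0], [1, 0, 0, 1, 0], [1, 0, 0, 1, 0], [1, 0, 0, 1, 0], [1, 0, 0, 1, 0], [1, 0, 0, 1, 0]]}}

```text
time: 2.1
tool_pos: [0.2026, 0.404, 0.6847]
tool_rot: [-3.125, -0.012, 2.676]
contact_force: [-1.0, 0.3, -0.4]
opening: 0.0918
```

Run:
```python
from h import *
s=sensors.observe();print(np.round(s['qpos'],3),s['time'])
```

```text
[ 0.93   0.465  0.037  0.02   2.657 -0.158] 2.1
```

>>> {"api": "step_arm", "payload": {"series": [[1, 0, 0, -1, 0], [1, 0, 0, -1, 0], [1, 0, 0, -1, 0], [1, 0, 0, -1, 0]]}}

```text
time: 2.5
tool_pos: [0.2029, 0.4047, 0.5927]
tool_rot: [-3.125, -0.012, 2.676]
contact_force: [-0.3, 0.3, 0.2]
opening: 0.0917
```

Run:
```python
from h import *
s=sensors.observe();print(np.round(s['qpos'],4),s['time'])
```

```text
[ 0.9301  0.2238  0.7432  0.0115  2.1929 -0.1683] 2.5
```

```bash
cat > fk.py <<'E'
import numpy as np
from scipy.optimize import least_squares
D=[(.3427,1.5249,1.2754,.5247,.2431),(.332,.73,2.08,.5248,.5444),(.2238,.7432,2.1929,.4527,.5927)]
def f(p,d):
    r0,h,L1,L2,e,L3=p;q2,q3,q5=d[:3];a=q2+q3;t=a+q5
    return np.array([r0+L1*np.sin(q2)+L2*np.sin(a)+e*np.cos(a)+L3*np.sin(t),h+L1*np.cos(q2)+L2*np.cos(a)-e*np.sin(a)+L3*np.cos(t)])
E
python3 - <<'E'
from fk import *
D.append((.465,.037,2.657,.452,.6847))
def res(p): return np.concatenate([np.concatenate([f(p,d)-d[3:] for d in D]),.02*(p-np.array([0,.4,.45,.43,0,.25]))])
s=least_squares(res,[0,.4,.45,.43,0,.25]);print(s.x,s.fun)
E
```

```text
[0.00866766 0.27294    0.50060725 0.37865494 0.04806493 0.34431632] [-2.55808474e-04  3.14654676e-04  9.97545652e-04 -2.98142592e-05
 -2.39111054e-04 -4.72788749e-04 -5.06093660e-04  2.38772967e-04
  1.73353289e-04 -2.54119991e-03  1.01214510e-03 -1.02690115e-03
  9.61298687e-04  1.88632641e-03]
```

>>> {"api": "step_arm", "payload": {"series": [[1, 0.45, -1, 0, 0.5], [1, 0.45, -1, 0, 0.5], [1, 0.45, -1, 0, 0.5], [1, 0.45, -1, 0, 0.5], [1, 0.45, -1, 0, 0.5], [1, 0.45, -1, 0, 0.5], [1, 0.45, -1, 0, 0.5], [1, 0.45, -1, 0, 0.5], [1, 0.45, -1, 0, 0.5], [1, 0.45, -1, 0, 0.5], [1, 0.45, -1, 0, 0.5], [1, 0.45, -1, 0, 0.3]]}}

```text
time: 3.7
tool_pos: [0.3383, 0.1045, 0.5937]
tool_rot: [-3.125, -0.012, 3.141]
contact_force: [-0.5, -0.3, 0.4]
opening: 0.0917
```

Run:
```python
from h import *
s=sensors.observe();print(np.round(s['qpos'],4),s['time'])
snap('side','side1');snap('top','top1')
```

```text
[ 0.0955  0.0122  0.9888 -0.0184  2.1543 -1.485 ] 3.7
```

View pics/side1.png

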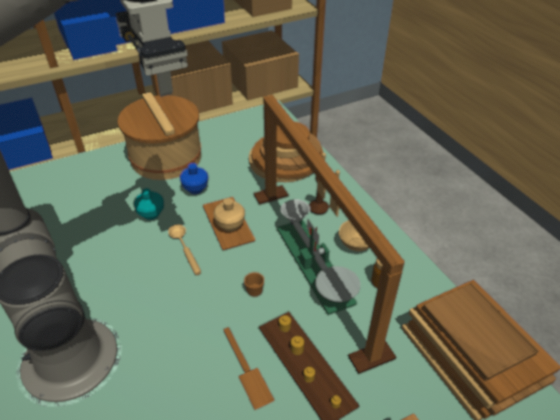

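View pics/top1.png

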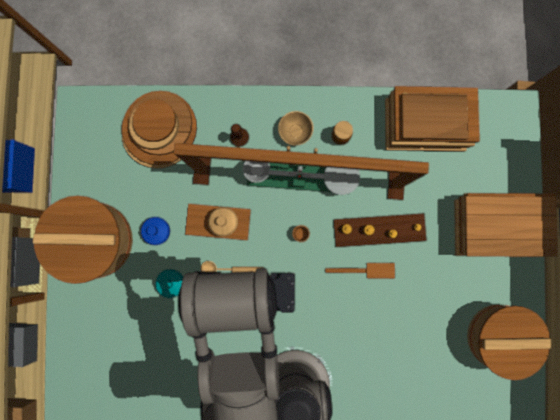

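>>> {"api": "step_arm", "payload": {"series": [[1, -0.6, 0, 1, 0], [1, -0.6, 0, 1, 0], [1, -0.6, 0, 1, 0], [1, -0.6, 0, 1, 0], [1, -0.6, 0, 1, 0], [1, -0.6, 0, 1, 0]]}}

```text
time: 4.4
tool_pos: [0.2473, 0.1058, 0.7394]
tool_rot: [-3.126, -0.005, 3.14]
contact_force: [-44.1, -4.8, -2.4]
opening: 0.0919
```

Run:
```python
from h import *
s=sensors.observe();print(np.round(s['qpos'],4),s['time'])
```

```text
[ 0.1334  0.0822  0.408  -0.0317  2.6582 -1.4639] 4.4
```

>>> {"api": "step_arm", "payload": {"series": [[1, 0, 0, 0, 0]]}}

```text
time: 4.5
tool_pos: [0.2467, 0.1057, 0.7404]
tool_rot: [-3.127, 0.001, 3.14]
contact_force: [-0.4, 0.9, 0.9]
opening: 0.0921
```

Run:
```python
from h import *
s=sensors.observe();print(np.round(s['qpos'],4),s['time'],np.round(s['qvel'],3),np.round(s['joint_efforts'],1))
```

```text
[ 0.1335  0.0803  0.4055 -0.0317  2.6568 -1.4641] 4.5 [-0.008  0.01   0.129  0.004  0.031 -0.004] [ -0.3 -17.1 -15.6  -0.1  -0.4   0. ]
```

>>> {"api": "step_arm", "payload": {"series": [[1, -0.5, 0, 0.4, 0], [1, -0.5, 0, 0.4, 0], [1, -0.5, 0, 0.4, 0], [1, -0.5, 0, 0.4, 0]]}}

```text
time: 4.9
tool_pos: [0.1959, 0.1044, 0.7442]
tool_rot: [-3.128, 0.011, 3.14]
contact_force: [-0.4, -0.5, 0.2]
opening: 0.0921
```

Run:
```python
from h import *
s=sensors.observe();print(np.round(s['qpos'],4),s['time'],np.round(s['qvel'],3))
```

```text
[ 0.1602 -0.0151  0.4905 -0.0325  2.6574 -1.4376] 4.9 [ 0.085 -0.228  0.167 -0.006 -0.003  0.08 ]
```

>>> {"api": "step_arm", "payload": {"series": [[1, 0.2, 0, 1, 0], [1, 0.2, 0, 1, 0], [1, 0.2, 0, 1, 0], [1, 0.2, 0, 1, 0], [1, 0.2, 0, 1, 0], [1, 0.2, 0, 1, 0], [1, 0.2, 0, 1, 0], [1, 0.2, 0, 1, 0], [1, 0.2, 0, 1, 0], [1, 0.2, 0, 1, 0], [1, 0.2, 0, 1, 0], [1, 0.2, 0, 1, 0]]}}

```text
time: 6.1
tool_pos: [0.2475, 0.0963, 0.7771]
tool_rot: [3.136, 0.17, 3.14]
contact_force: [-0.2, -0.1, -0.5]
opening: 0.0917
```

Run:
```python
from h import *
s=sensors.observe();print(np.round(s['qpos'],4),s['time'],np.round(s['qvel'],3))
```

```text
[ 0.091   0.0843  0.2307 -0.0216  2.657  -1.4991] 6.1 [-0.066  0.063 -0.195  0.029  0.    -0.041]
```

>>> {"api": "step_arm", "payload": {"series": [[1, -0.2, 0, 1, 0], [1, -0.2, 0, 1, 0], [1, -0.2, 0, 1, 0], [1, -0.2, 0, 1, 0], [1, -0.2, 0, 1, 0], [1, -0.2, 0, 1, 0], [1, -0.2, 0, 1, 0], [1, -0.2, 0, 1, 0], [1, -0.2, 0, 1, 0], [1, -0.2, 0, 1, 0], [1, -0.2, 0, 1, 0], [1, -0.2, 0, 1, 0]]}}

```text
time: 7.3
tool_pos: [0.1821, 0.0926, 0.8105]
tool_rot: [3.123, 0.322, 3.138]
contact_force: [0.4, -0.1, 0.5]
opening: 0.0918
```

Run:
```python
from h import *
s=sensors.observe();print(np.round(s['qpos'],4),s['time'],np.round(s['qvel'],3))
```

```text
[ 0.1184 -0.0212  0.1837 -0.0426  2.657  -1.493 ] 7.3 [ 0.098 -0.052 -0.073 -0.08  -0.001  0.021]
```

>>> {"api": "step_arm", "payload": {"series": [[1, -0.2, 0, 1, 0], [1, -0.2, 0, 1, 0], [1, -0.2, 0, 1, 0], [1, -0.2, 0, 1, 0], [1, -0.2, 0, 1, 0], [1, -0.2, 0, 1, 0], [1, -0.2, 0, 1, 0], [1, -0.2, 0, 1, 0], [1, -0.2, 0, 1, 0], [1, -0.2, 0, 1, 0], [1, -0.2, 0, 1, 0], [1, -0.2, 0, 1, 0]]}}

```text
time: 8.5
tool_pos: [0.1286, 0.0957, 0.8392]
tool_rot: [3.113, 0.468, 3.137]
contact_force: [-0.2, -0.2, 0.2]
opening: 0.0915
```

Run:
```python
from h import *
s=sensors.observe();print(np.round(s['qpos'],4),s['time'],np.round(s['qvel'],3))
```

```text
[ 0.6069 -0.0181  0.0361 -0.5315  2.657  -1.4951] 8.5 [ 0.164 -0.068 -0.001 -0.172  0.004 -0.048]
```

>>> {"api": "step_arm", "payload": {"series": [[1, 0.5, 0, -1, 0], [1, 0.5, 0, -1, 0], [1, 0.5, 0, -1, 0], [1, 0, 0, 0, 0]]}}

```text
time: 8.9
tool_pos: [0.1634, 0.0925, 0.7745]
tool_rot: [3.129, 0.462, 3.139]
contact_force: [0.3, 0.5, 0.6]
opening: 0.0919
```

Run:
```python
from h import *
s=sensors.observe();print(np.round(s['qpos'],4),s['time'],np.round(s['qvel'],3))
```

```text
[ 0.3043 -0.2675  0.6604 -0.1653  2.2951 -1.4047] 8.9 [ 0.059  0.041 -0.285 -0.089  0.106  0.007]
```

>>> {"api": "step_arm", "payload": {"series": [[1, 0, 0, 1, 0], [1, 0, 0, 1, 0], [1, 0, 0, 1, 0], [1, 0, 0, 1, 0], [1, 0, 0, 1, 0], [1, 0, 0, 1, 0], [1, 0, 0, 1, 0], [1, 0, 0, 1, 0], [1, 0, 0, 1, 0]]}}

```text
time: 9.8
tool_pos: [0.1606, 0.0843, 0.8487]
tool_rot: [3.117, 0.528, 3.139]
contact_force: [-0.1, -0.1, -0.2]
opening: 0.0917
```

Run:
```python
from h import *
s=sensors.observe();print(np.round(s['qpos'],4),s['time'],np.round(s['qvel'],3))
```

```text
[-0.3003 -0.084   0.0361  0.3779  2.658  -1.4928] 9.8 [-0.779 -0.095 -0.001  0.866  0.003  0.111]
```

Run:
```python
from h import *
from scipy.optimize import least_squares
def circ(P):
    s=least_squares(lambda p:np.hypot(P[:,0]-p[0],P[:,1]-p[1])-p[2],[*P[:,:2].mean(0),.04],loss='soft_l1',f_scale=.002);return np.round(s.x,4)
for t in('top0','side0'):
    c=load(t);W=cloud(c);x,y,z=W[...,0],W[...,1],W[...,2]
    def near(cx,cy,r,z0,z1): return (np.hypot(x-cx,y-cy)<r)&(z>z0)&(z<z1)
    m=near(.5,.225,.03,.1,.12);P=W[m];print(t,'knobtop',len(P),np.round(P.mean(0),4),np.round([(P.min(0)+P.max(0))/2],4),np.ptp(P,0).round(3))
    m=near(.5,.225,.05,.05,.12);P=W[m];print(' pot',len(P),np.round((P.min(0)+P.max(0))/2,4),np.ptp(P,0).round(3))
    m=near(.66,.125,.055,.085,.125);P=W[m];print(' cradle rim',len(P),circ(P) if len(P)>10 else '',np.round(np.median(P,0),4))
    m=near(.635,-.135,.08,.06,.085);P=W[m];print(' pan',len(P),np.round((P.min(0)+P.max(0))/2,4),np.ptp(P,0).round(3),np.median(P[:,2]).round(4))
    for cx,cy in((.482,-.154),(.48,-.225),(.468,-.297),(.49,-.379)):
        m=near(cx,cy,.028,.016,.06);P=W[m];top=P[P[:,2]>P[:,2].max()-.006];print(' w',len(P),np.round((P.min(0)+P.max(0))/2,4),np.ptp(P,0).round(3),'zmax',np.percentile(P[:,2],97).round(4),'med',np.median(P,0).round(4),'top',top.mean(0).round(4))
    m=near(.48,-.25,.2,.005,.014);P=W[m];print(' tray z',len(P),np.median(P,0).round(4))
    m=(z>.33)&(z<.37)&(abs(y)<.3)&(x>.5);P=W[m];print(' rail',np.polyfit(P[:,1],P[:,0],1).round(4), np.median(P[:,2]))
```

```text
top0 knobtop 70 [0.4995 0.2218 0.109 ] [[0.4997 0.2209 0.1089]] [0.024 0.027 0.018]
 pot 672 [0.4993 0.2218 0.0875] [0.086 0.087 0.061]
 cradle rim 179 [0.6567 0.1213 0.0336] [0.6437 0.1272 0.0943]
 pan 793 [ 0.6272 -0.1242  0.0711] [0.081 0.135 0.022] 0.071
 w 75 [ 0.4785 -0.1539  0.0347] [0.041 0.05  0.037] zmax 0.0457 med [ 0.4825 -0.1544  0.0383] top [ 0.4804 -0.1547  0.0526]
 w 86 [ 0.4777 -0.2178  0.0354] [0.05  0.04  0.039] zmax 0.0506 med [ 0.4799 -0.2217  0.0417] top [ 0.4772 -0.2194  0.0508]
 w 59 [ 0.4657 -0.2992  0.0319] [0.044 0.034 0.032] zmax 0.0434 med [ 0.4713 -0.2979  0.0354] top [ 0.4716 -0.2999  0.0435]
 w 47 [ 0.4882 -0.3821  0.0296] [0.044 0.042 0.027] zmax 0.0402 med [ 0.4913 -0.3776  0.0266] top [ 0.492  -0.3782  0.0405]
 tray z 2906 [ 0.4728 -0.2658  0.0086]
 rail [0.0683 0.6487] 0.3483382449685193
side0 knobtop 85 [0.498  0.2187 0.1081] [[0.498  0.2212 0.1078]] [0.029 0.029 0.015]
 pot 707 [0.4979 0.2183 0.083 ] [0.089 0.086 0.064]
 cradle rim 284 [0.6573 0.1187 0.0354] [0.6675 0.1379 0.094 ]
 pan 1233 [ 0.6405 -0.1262  0.0697] [0.112 0.136 0.019] 0.0722
 w 147 [ 0.483  -0.1572  0.0343] [0.029 0.03  0.036] zmax 0.0485 med [ 0.4801 -0.1628  0.0378] top [ 0.4815 -0.1591  0.0485]
 w 194 [ 0.481  -0.2274  0.0356] [0.044 0.031 0.038] zmax 0.0535 med [ 0.4772 -0.2309  0.0422] top [ 0.4802 -0.2257  0.052 ]
 w 130 [ 0.4698 -0.2948  0.033 ] [0.025 0.051 0.034] zmax 0.0471 med [ 0.4675 -0.3046  0.0356] top [ 0.4698 -0.302   0.0462]
 w 99 [ 0.4896 -0.3766  0.0289] [0.052 0.041 0.026] zmax 0.0407 med [ 0.4892 -0.3814  0.0295] top [ 0.4903 -0.3791  0.039 ]
 tray z 5483 [ 0.4686 -0.2764  0.0102]
 rail [0.0695 0.6458] 0.3496914517270837
```

>>> {"api": "step_arm", "payload": {"series": [[1, 0.5, 0.2, -0.6, 0], [1, 0.6, 0.2, -1, 0], [1, 0.6, 0.2, -1, 0], [1, 0.6, 0.2, -1, 0], [1, 0.6, 0.2, -1, 0], [1, 0.6, 0.2, -1, 0], [1, 0.6, 0.2, -1, 0], [1, 0.6, 0.2, -1, 0], [1, 0.6, 0.2, -1, 0], [1, 0.6, 0.2, -1, 0], [1, 0.6, 0.2, -1, 0], [1, 0.4, 0.2, -0.6, 0]]}}

```text
time: 11.0
tool_pos: [0.2757, 0.1177, 0.6504]
tool_rot: [3.128, 0.501, -3.132]
contact_force: [0.5, -0.5, 0.1]
opening: 0.092
```

Run:
```python
from h import *
s=sensors.observe();print(np.round(s['qpos'],4),s['time'],np.round(s['qvel'],3),s['tool_rot'])
```

```text
[-1.975  -0.7688  1.1883  1.1981  2.6565 -2.4571] 11.0 [-0.188 -0.002 -0.026  0.204  0.109  0.014] [ 3.12844573  0.50089573 -3.13166894]
```

Run:
```python
from h import *
a=snap('side','side2');b=snap('top','top2')
cv2.imwrite('pics/both2.png',cv2.resize(np.hstack([a['pixels'],b['pixels']]),(800,300)))
```

```text
(no output)
```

View pics/both2.png

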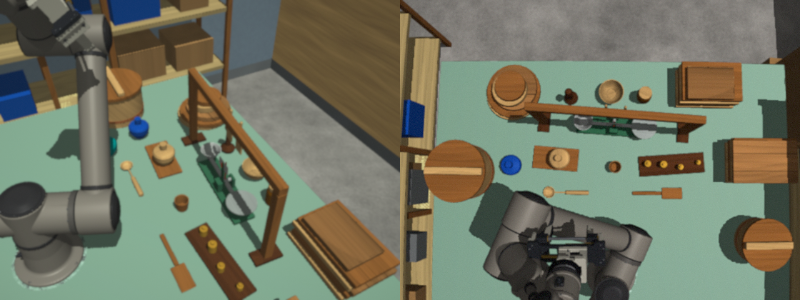

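>>> {"api": "step_arm", "payload": {"series": [[1, -0.3, -0.1, 0.5, 0], [1, -0.6, -0.2, 1, 0], [1, -0.6, -0.2, 1, 0], [1, -0.6, -0.2, 1, 0], [1, -0.5, -0.2, 0.8, 0]]}}

```text
time: 11.6
tool_pos: [0.2103, 0.0959, 0.759]
tool_rot: [3.132, 0.505, -3.127]
contact_force: [-1.2, 0.2, -0.5]
opening: 0.0919
```

Run:
```python
from h import *
s=sensors.observe();print(np.round(s['qpos'],4),s['time'],np.round(s['qvel'],3),s['tool_rot'])
```

```text
[-1.436  -0.4806  0.7687  1.0196  2.5415 -2.0783] 11.6 [ 1.461  0.593 -0.915 -0.643 -0.221  0.876] [ 3.13239391  0.50464437 -3.12746025]
```

Run:
```python
from h import *
for t in('top1','side1'):
    W=cloud(load(t)).reshape(-1,3);W=W[~np.isnan(W[:,0])]
    q=.0955;e=np.array([np.cos(q),np.sin(q)]);n=np.array([-e[1],e[0]])
    a=W[:,:2]@e;b=W[:,:2]@n
    m=(W[:,2]>.15)&(abs(a)<.45)&(abs(b)<.4)
    print(t)
    for z0 in np.arange(.15,1.1,.1):
        k=m&(W[:,2]>z0)&(W[:,2]<=z0+.1)
        if k.sum()>10: print(z0.round(2),k.sum(),'e',np.percentile(a[k],[1,50,99]).round(3),'n',np.percentile(b[k],[1,50,99]).round(3))
```

```text
top1
0.15 413 e [0.015 0.06  0.067] n [-0.097 -0.022  0.04 ]
0.25 1944 e [-0.025  0.025  0.065] n [-0.094 -0.019  0.246]
0.35 86 e [0.03  0.044 0.048] n [0.188 0.204 0.225]
0.65 844 e [0.306 0.349 0.393] n [-0.025 -0.005  0.149]
0.75 4121 e [0.157 0.221 0.273] n [0.013 0.073 0.131]
0.85 7265 e [0.207 0.345 0.395] n [0.005 0.069 0.135]
side1
0.15 1764 e [-0.061  0.008  0.064] n [-0.1   -0.091  0.215]
0.25 6787 e [-0.055  0.006  0.058] n [-0.095 -0.009  0.205]
0.35 682 e [-0.     0.028  0.043] n [0.149 0.161 0.188]
0.45 28 e [0.035 0.041 0.044] n [0.165 0.177 0.192]
0.55 487 e [0.304 0.338 0.371] n [-0.018  0.008  0.14 ]
0.65 3622 e [0.113 0.328 0.373] n [-0.024  0.023  0.159]
0.75 1408 e [0.115 0.152 0.215] n [0.021 0.027 0.048]
```

>>> {"api": "step_arm", "payload": {"series": [[0.3, -0.6, -0.2, 1, 0], [0.3, -0.6, -0.2, 1, 0], [0.3, -0.6, -0.2, 0.8, 0]]}}

```text
time: 11.9
tool_pos: [0.1764, 0.0863, 0.8055]
tool_rot: [3.133, 0.498, -3.126]
contact_force: [-0.8, -0.8, 0.2]
opening: 0.0725
```

Run:
```python
from h import *
s=sensors.observe();print(np.round(s['qpos'],4),s['time'],np.round(s['qvel'],3),s['tool_rot'])
```

```text
[-0.8938 -0.313   0.4902  0.7188  2.5217 -1.8003] 11.9 [ 1.796  0.427 -0.7   -1.176 -0.01   0.71 ] [ 3.13299587  0.49846906 -3.12608432]
```

>>> {"api": "step_arm", "payload": {"series": [[0.3, -0.4, -0.3, 0.5, 0], [0.3, 0.3, -0.5, 0, 0], [0.3, 0.4, -0.5, 0, 0], [0.3, 0.5, -0.5, 0, 0], [0.3, 0.6, -0.4, 0, 0]]}}

```text
time: 12.4
tool_pos: [0.2189, 0.0378, 0.8092]
tool_rot: [3.133, 0.492, 3.14]
contact_force: [0.5, -2.6, -1.3]
opening: 0.0325
```

Run:
```python
from h import *
s=sensors.observe();print(np.round(s['qpos'],4),s['time'],np.round(s['qvel'],3),s['tool_rot'])
q=s['qpos'];print(.009+.5*np.sin(q[1])+.379*np.sin(q[1]+q[2])+.048*np.cos(q[1]+q[2]))
```

```text
[-0.6996 -0.2055  0.4564  0.5033  2.4426 -1.8107] 12.4 [ 1.48   0.367 -0.05  -1.284 -0.446  0.215] [3.13273017 0.49176413 3.14033292]
0.047569770039524444
```

>>> {"api": "step_arm", "payload": {"series": [[0.3, 0.6, 0, -0.2, 0], [0.3, 0.6, 0, -0.2, 0], [0.3, 0.6, 0, -0.2, 0], [0.3, 0.6, 0, -0.2, 0]]}}

```text
time: 12.8
tool_pos: [0.2784, 0.042, 0.7894]
tool_rot: [3.132, 0.493, -3.127]
contact_force: [-0.1, -0.0, 0.0]
opening: 0.0277
```

Run:
```python
from h import *
s=sensors.observe();print(np.round(s['qpos'],4),s['time'],np.round(s['qvel'],3),s['tool_rot'])
q=s['qpos'];print(.009+.5*np.sin(q[1])+.379*np.sin(q[1]+q[2])+.048*np.cos(q[1]+q[2]))
```

```text
[-0.3061 -0.145   0.5485  0.206   2.2593 -1.7237] 12.8 [ 0.431  0.138  0.187 -0.319 -0.35   0.121] [ 3.13208737  0.49253233 -3.12727196]
0.1296607889483934
```

>>> {"api": "step_arm", "payload": {"series": [[0.6, 0.4, 0.3, -0.5, -0.5], [0.6, 0.4, 0.3, -0.9, -0.5], [0.6, 0.4, 0.3, -1, 0], [0.6, 0.4, 0.3, -1, 0], [0.6, 0.4, 0.3, -1, 0], [0.6, 0.4, 0.3, -1, 0], [0.6, 0.4, 0.3, -1, 0], [0.6, 0.4, 0.3, -1, 0], [0.6, 0.4, 0.3, -1, 0], [0.6, 0.4, 0.3, -1, 0], [0.6, 0.4, 0.3, -1, 0], [0.6, 0.4, 0.3, -1, 0]]}}

```text
time: 14.0
tool_pos: [0.399, 0.1327, 0.5042]
tool_rot: [3.13, 0.493, 3.075]
contact_force: [0.2, -0.4, 0.4]
opening: 0.0548
```

Run:
```python
from h import *
s=sensors.observe();print(np.round(s['qpos'],4),s['time'],np.round(s['qvel'],3),s['tool_rot'])
```

```text
[ 0.2307 -0.194   1.5121 -0.1313  1.3481 -1.2782] 14.0 [ 0.185  0.174  0.536 -0.103 -0.682  0.268] [3.13009268 0.49275606 3.07475751]
```

>>> {"api": "step_arm", "payload": {"series": [[0.6, 0.35, 0.3, -1, 0], [0.6, 0.35, 0.3, -1, 0], [0.6, 0.35, 0.3, -1, 0], [0.6, 0.35, 0.3, -1, 0], [0.6, 0.35, 0.3, -1, 0], [0.6, 0.35, 0.3, -1, 0], [0.6, 0.35, 0.3, -1, 0], [0.6, 0.35, 0.3, -1, 0], [0.6, 0.35, 0.3, -1, 0], [0.6, 0.35, 0.3, -1, 0], [0.6, 0.35, 0.3, -1, 0], [0.6, 0, 0, 0, 0]]}}

```text
time: 15.2
tool_pos: [0.4946, 0.2155, 0.2259]
tool_rot: [3.133, 0.486, 3.076]
contact_force: [0.5, -0.1, 0.5]
opening: 0.0552
```

Run:
```python
from h import *
s=sensors.observe();print(np.round(s['qpos'],4),s['time'],np.round(s['qvel'],3),s['tool_rot'])
a=snap('side','side3')
cv2.imwrite('pics/s3.png',cv2.resize(a['pixels'][60:320,100:400],None,fx=2,fy=2,interpolation=cv2.INTER_CUBIC))
```

```text
[ 0.3763  0.2043  1.8784 -0.3287  0.6357 -0.9079] 15.2 [-0.014 -0.066 -0.028  0.026  0.057 -0.049] [3.13281099 0.48618221 3.07649871]
```

View pics/s3.png

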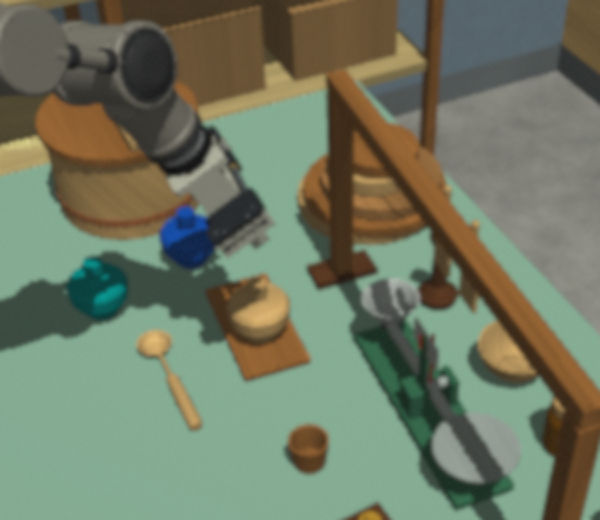

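Run:
```python
import numpy as np
from scipy.optimize import fsolve
def q(r,z,t):
    f=lambda p:[.0087+.5006*np.sin(p[0])+.3787*np.sin(p[0]+p[1])+.0481*np.cos(p[0]+p[1])-r,.273+.5006*np.cos(p[0])+.3787*np.cos(p[0]+p[1])-.0481*np.sin(p[0]+p[1])-z]
    s=fsolve(f,[.2,1.9]);return s.round(3),(np.pi-t-s.sum()).round(3)
for z in(.226,.2,.15,.105): print(z,q(.39,z+.304,.486))
for z in(.1,.06,.03):print(z,q(.36,z+.304,.486),q(.42,z+.304,.486))
```

```text
0.226 (array([0.164, 1.949]), np.float64(0.542))
0.2 (array([0.203, 1.988]), np.float64(0.464))
0.15 (array([0.291, 2.052]), np.float64(0.313))
0.105 (array([0.382, 2.098]), np.float64(0.175))
0.1 (array([0.356, 2.178]), np.float64(0.122)) (array([0.431, 2.026]), np.float64(0.198))
0.06 (array([0.456, 2.209]), np.float64(-0.009)) (array([0.516, 2.054]), np.float64(0.086))
0.03 (array([0.536, 2.226]), np.float64(-0.106)) (array([0.583, 2.069]), np.float64(0.003))
```

>>> {"api": "step_arm", "payload": {"series": [[0.6, 0.1, 0.1, 0, -1], [0.6, 0.1, 0.1, -0.6, -1], [0.6, 0, 0, -0.8, -1], [0.6, 0, 0, -0.8, 0], [0.6, 0, 0, -0.8, 0], [0.6, 0, 0, -0.4, 0], [0.6, 0, 0, 0, 0]]}}

```text
time: 15.95
tool_pos: [0.4996, 0.2188, 0.1435]
tool_rot: [3.131, 0.49, 2.833]
contact_force: [0.0, -0.2, 0.7]
opening: 0.0551
```

Run:
```python
from h import *
s=sensors.observe();print(np.round(s['qpos'],4),s['time'],np.round(s['qvel'],3),s['tool_rot'],s['tool_pos'])
```

```text
[ 0.4465  0.3735  1.9162 -0.628   0.5653 -0.3302] 15.95 [-0.005 -0.025 -0.021  0.022  0.014 -0.029] [3.13099998 0.48992219 2.83319154] [0.49958088 0.21883442 0.14354128]
```

>>> {"api": "step_arm", "payload": {"series": [[0.6, 0, 0.05, -0.7, 0], [0.6, 0, 0.03, -0.6, 0], [0.6, 0, 0, -0.24, 0], [0.6, 0, 0, 0, 0]]}}

```text
time: 16.35
tool_pos: [0.4998, 0.2205, 0.1053]
tool_rot: [3.131, 0.49, 2.832]
contact_force: [1.0, -0.0, 0.4]
opening: 0.0552
```

Run:
```python
from h import *
s=sensors.observe();print(np.round(s['qpos'],4),s['time'],s['tool_rot'],s['tool_pos'])
a=snap('side','side4')
cv2.imwrite('pics/s4.png',cv2.resize(a['pixels'][130:300,130:330],None,fx=3.5,fy=3.5,interpolation=cv2.INTER_CUBIC))
```

```text
[ 0.4499  0.4415  1.9508 -0.7413  0.487  -0.1961] 16.35 [3.13053043 0.49022065 2.83239315] [0.49976229 0.22052136 0.10533573]
```

View pics/s4.png

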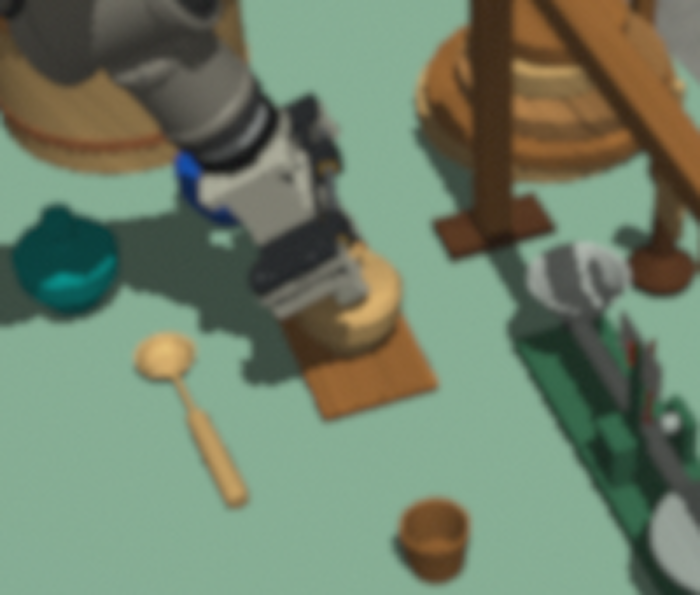

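>>> {"api": "step_arm", "payload": {"series": [[0.1, 0, 0, 0, 0], [0.1, 0, 0, 0, 0], [0.1, 0, 0, 0, 0], [0.1, 0, 0, 0, 0], [0.1, 0, 0, 0.1, 0], [0.1, 0, 0, 0.4, 0], [0.1, 0, 0, 0.6, 0], [0.1, 0, 0, 0.6, 0]], "squeeze": 25}}

```text
time: 17.2
tool_pos: [0.4986, 0.22, 0.147]
tool_rot: [3.132, 0.487, 2.833]
contact_force: [1.1, 0.4, -2.2]
opening: 0.0269
```

Run:
```python
from h import *
from scipy.spatial.transform import Rotation as R
snap('top','top5');snap('side','side5')
s=sensors.observe();print(s['time'],s['tool_pos'])
Rt=R.from_euler('xyz',s['tool_rot']).as_matrix()
print(Rt.round(3))
for t in('side5','top5'):
    W=cloud(load(t)).reshape(-1,3);W=W[~np.isnan(W[:,0])]
    L=(W-s['tool_pos'])@Rt
    m=(abs(L[:,1])<.13)&(abs(L[:,0])<.15)&(L[:,2]<-.02)&(L[:,2]>-.4)&(W[:,2]>.13)
    print(t)
    for z in np.arange(-.4,-.02,.03):
        k=m&(L[:,2]>=z)&(L[:,2]<z+.03)
        if k.sum()>4: print('behind',(-z-.03).round(3),'-',(-z).round(3),k.sum(),'x',np.percentile(L[k,0],[1,99]).round(3),'y',np.percentile(L[k,1],[1,99]).round(3))
```

```text
17.3 [0.49990696 0.22069401 0.14875729]
[[-0.84   0.3    0.453]
 [ 0.269  0.954 -0.132]
 [-0.472  0.012 -0.882]]
side5
behind 0.37 - 0.4 231 x [-0.043  0.083] y [-0.125 -0.06 ]
behind 0.34 - 0.37 297 x [-0.062  0.065] y [-0.07   0.002]
behind 0.31 - 0.34 939 x [-0.07   0.065] y [-0.062  0.013]
behind 0.28 - 0.31 645 x [-0.071  0.066] y [-0.063  0.015]
behind 0.25 - 0.28 367 x [-0.064  0.061] y [-0.052  0.003]
behind 0.22 - 0.25 333 x [-0.038  0.031] y [-0.041  0.002]
behind 0.19 - 0.22 336 x [-0.039  0.034] y [-0.042  0.007]
behind 0.16 - 0.19 285 x [-0.039  0.032] y [-0.041  0.011]
behind 0.13 - 0.16 424 x [-0.037  0.036] y [-0.054  0.005]
behind 0.1 - 0.13 247 x [-0.024  0.023] y [-0.057  0.013]
behind 0.07 - 0.1 776 x [-0.037  0.035] y [-0.099  0.092]
behind 0.04 - 0.07 318 x [-0.038  0.036] y [-0.093  0.083]
top5
behind 0.37 - 0.4 228 x [-0.044  0.063] y [-0.122 -0.018]
behind 0.34 - 0.37 627 x [-0.058  0.062] y [-0.063  0.029]
behind 0.31 - 0.34 1292 x [-0.07   0.057] y [-0.057  0.051]
behind 0.28 - 0.31 299 x [-0.073  0.057] y [-0.063  0.056]
behind 0.25 - 0.28 64 x [-0.069 -0.043] y [-0.056  0.015]
behind 0.19 - 0.22 166 x [-0.041 -0.006] y [-0.041  0.027]
behind 0.16 - 0.19 104 x [-0.041  0.001] y [-0.042  0.031]
behind 0.13 - 0.16 312 x [-0.038  0.034] y [-0.053  0.025]
behind 0.1 - 0.13 78 x [-0.025  0.019] y [-0.054  0.01 ]
behind 0.07 - 0.1 946 x [-0.036  0.035] y [-0.098  0.091]
behind 0.04 - 0.07 271 x [-0.036  0.026] y [-0.089  0.081]
behind 0.01 - 0.04 5 x [-0.007  0.006] y [0.009 0.013]
```

>>> {"api": "step_arm", "payload": {"series": [[0.1, 0.2, -0.2, 0.6, 0.5], [0.1, 0.5, -0.4, 0.7, 0.5], [0.1, 0.6, -0.6, 0.6, 0.5], [0.1, 0.7, -0.6, 0.26, 0.5], [0.1, 0.7, -0.6, 0, 0.5], [0.1, 0.7, -0.6, 0, 0.5], [0.1, 0.6, -0.6, 0, 0], [0.1, 0.5, -0.4, 0, 0], [0.1, 0, 0, 0, 0], [0.1, 0, 0, 0, 0]]}}

```text
time: 18.3
tool_pos: [0.6109, 0.1201, 0.1997]
tool_rot: [3.131, 0.486, 3.072]
contact_force: [-0.3, 0.1, -2.3]
opening: 0.0268
```

Run:
```python
from h import *
s=sensors.observe();print(np.round(s['qpos'],4),s['time'],s['tool_rot'],s['tool_pos'],s['opening'])
a=snap('side','side6');b=snap('top','top6')
cv2.imwrite('pics/s6.png',np.hstack([cv2.resize(a['pixels'][120:320,180:380],(400,400),interpolation=cv2.INTER_CUBIC),cv2.resize(b['pixels'][110:260,170:320],(400,400),interpolation=cv2.INTER_CUBIC)]))
```

```text
[ 0.1058  0.3564  1.7425 -0.1341  0.5652 -1.3016] 18.3 [3.13120641 0.48642656 3.07150138] [0.61090489 0.12005927 0.19972318] 0.026838237826998474
```

View pics/s6.png

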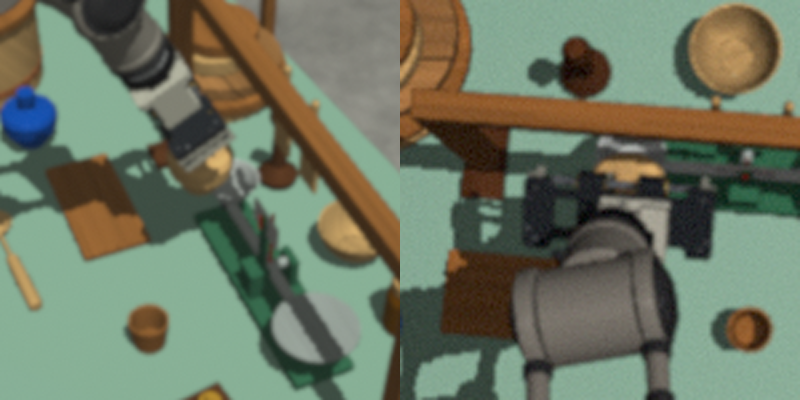

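>>> {"api": "step_arm", "payload": {"series": [[0.1, 0.4, 0, 0.04, 0], [0.1, 0.5, 0, 0, 0], [0.1, 0.4, 0, 0, 0], [0.1, 0, 0, 0, 0]]}}

```text
time: 18.8
tool_pos: [0.6456, 0.1207, 0.2024]
tool_rot: [3.13, 0.491, 3.072]
contact_force: [0.1, -0.3, -3.1]
opening: 0.0272
```

Run:
```python
from h import *
s=sensors.observe();print(s['time'],s['tool_rot'],s['tool_pos'],s['opening'],s['contact_force'])
a=snap('side','side7');b=snap('top','top7')
cv2.imwrite('pics/s7.png',np.hstack([cv2.resize(a['pixels'][120:320,180:380],(400,400),interpolation=cv2.INTER_CUBIC),cv2.resize(b['pixels'][110:260,170:320],(400,400),interpolation=cv2.INTER_CUBIC)]))
```

```text
18.8 [3.13038474 0.49061333 3.07243962] [0.64562764 0.12066079 0.20243134] 0.02724407988414864 [ 0.06550719 -0.3237342  -3.13250298]
```

View pics/s7.png

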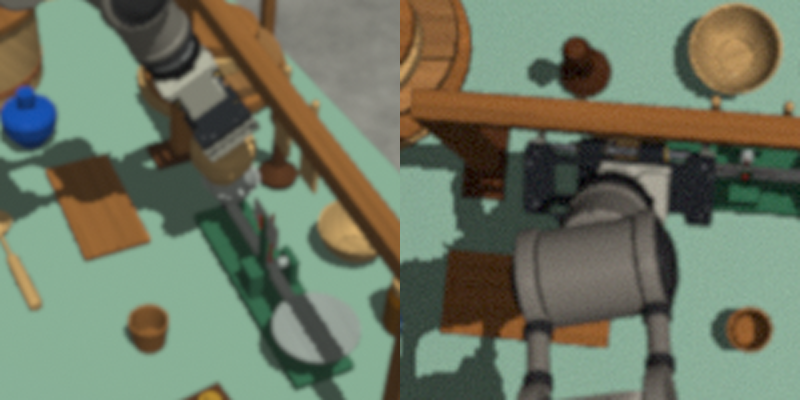

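>>> {"api": "step_arm", "payload": {"series": [[0.1, 0.15, 0, -0.4, 0], [0.1, 0.2, -0.02, -0.4, 0], [0.1, 0.15, 0, -0.4, 0], [0.1, 0, 0, -0.3, 0]]}}

```text
time: 19.3
tool_pos: [0.6571, 0.1198, 0.1633]
tool_rot: [3.131, 0.489, 3.072]
contact_force: [0.4, 0.7, -1.5]
opening: 0.0269
```

Run:
```python
from h import *
s=sensors.observe();print(s['time'],s['tool_rot'],s['tool_pos'],s['opening'],s['contact_force'])
```

```text
19.3 [3.13060392 0.48888301 3.07218971] [0.65713586 0.11981809 0.16331574] 0.026941774132920066 [ 0.3880328   0.67461501 -1.47470432]
```

>>> {"api": "step_arm", "payload": {"series": [[0.1, 0, 0, -0.25, 0], [0.1, 0, 0, -0.25, 0], [0.1, 0, 0, -0.2, 0], [0.1, 0, 0, 0, 0]]}}

```text
time: 19.7
tool_pos: [0.6567, 0.1194, 0.1467]
tool_rot: [3.131, 0.489, 3.073]
contact_force: [0.9, -2.5, -1.5]
opening: 0.0272
```

Run:
```python
from h import *
s=sensors.observe();print(s['time'],s['tool_pos'],s['opening'],s['contact_force'])
a=snap('side','side8')
cv2.imwrite('pics/s8.png',cv2.resize(a['pixels'][140:320,240:400],None,fx=3.3,fy=3.3,interpolation=cv2.INTER_CUBIC))
```

```text
19.7 [0.65672991 0.1194416  0.14670002] 0.027222763993028132 [ 0.92699324 -2.48938081 -1.45758068]
```

View pics/s8.png

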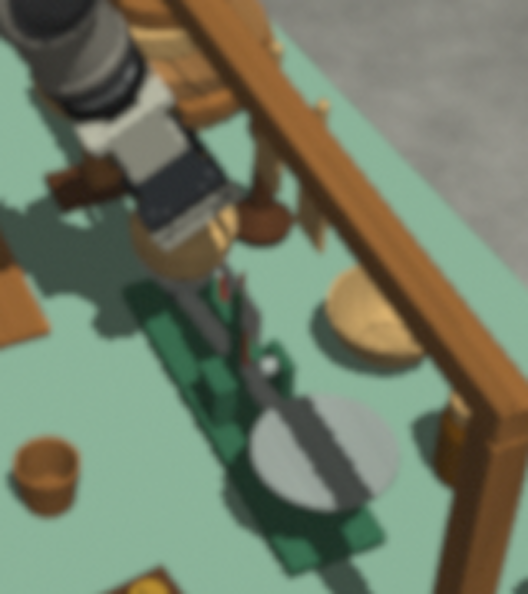

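>>> {"api": "step_arm", "payload": {"series": [[0.1, 0.02, -0.08, 0, 0], [0.1, 0, 0, 0, 0]]}}

```text
time: 19.95
tool_pos: [0.6575, 0.1182, 0.1477]
tool_rot: [3.129, 0.49, 3.071]
contact_force: [0.3, 1.0, -1.3]
opening: 0.027
```

Run:
```python
from h import *
s=sensors.observe();print(s['time'],s['tool_pos'],s['opening'],s['contact_force'])
```

```text
19.95 [0.65749768 0.11823514 0.14768795] 0.02699939090501369 [ 0.28369044  0.96840344 -1.33219562]
```

>>> {"api": "step_arm", "payload": {"series": [[0.1, 0, 0.02, -0.06, 0], [0.5, 0, 0, 0, 0], [0.5, 0, 0, 0, 0], [0.5, 0, 0, 0, 0], [0.5, 0, 0, 0, 0]]}}

```text
time: 20.45
tool_pos: [0.6574, 0.1184, 0.1459]
tool_rot: [3.13, 0.49, 3.072]
contact_force: [0.9, 0.6, -0.2]
opening: 0.0457
```

Run:
```python
from h import *
s=sensors.observe();print(s['time'],s['tool_pos'],s['opening'],s['contact_force'])
a=snap('side','side9')
cv2.imwrite('pics/s9.png',cv2.resize(a['pixels'][140:320,240:400],None,fx=3.3,fy=3.3,interpolation=cv2.INTER_CUBIC))
```

```text
20.45 [0.65740008 0.1184173  0.14591948] 0.04572487900631402 [ 0.89621929  0.55576557 -0.2372777 ]
```

View pics/s9.png

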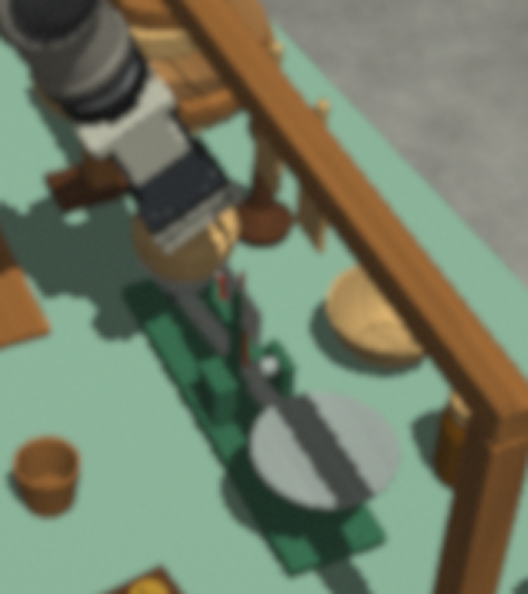

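>>> {"api": "step_arm", "payload": {"series": [[0.5, -0.3, 0, 0.1, 0], [0.5, -0.6, 0, 0.3, 0], [0.5, -0.8, 0, 0.3, 0], [0.5, -0.9, -0.5, 0.3, 0.5], [0.5, -0.9, -1, 0.2, 1], [0.5, -0.6, -1, 0, 1]]}}

```text
time: 21.1
tool_pos: [0.5633, 0.0694, 0.1748]
tool_rot: [3.13, 0.486, -3.051]
contact_force: [-0.2, 0.2, -0.2]
opening: 0.0459
```

```bash
cat > plan.py <<'E'
import numpy as np
from scipy.optimize import fsolve
def plan(p,t,az,l=.077,L3=.344):
    d=np.array([np.sin(t)*np.cos(az),np.sin(t)*np.sin(az),-np.cos(t)])
    wc=np.array(p)-L3*d; R=np.hypot(*wc[:2]); q1=np.arctan2(wc[1],wc[0])-np.arcsin(l/R); r=np.sqrt(R*R-l*l);z=wc[2]
    f=lambda p:[.0087+.5006*np.sin(p[0])+.3787*np.sin(p[0]+p[1])+.0481*np.cos(p[0]+p[1])-r,.273+.5006*np.cos(p[0])+.3787*np.cos(p[0]+p[1])-.0481*np.sin(p[0]+p[1])-z]
    s=fsolve(f,[.2,1.9]);a=s.sum()
    fx=np.array([np.sin(a)*np.cos(q1),np.sin(a)*np.sin(q1),np.cos(a)])
    e2=np.array([np.cos(a)*np.cos(q1),np.cos(a)*np.sin(q1),-np.sin(a)]); n=np.array([-np.sin(q1),np.cos(q1),0])
    q5=np.arccos(d@fx); q4=np.arctan2(d@n,d@e2)
    return dict(q1=round(q1,3),q2=round(s[0],3),q3=round(s[1],3),q4=round(q4,3),q5=round(q5,3))
E
python3 - <<'E'
from h import *
from plan import *
s=sensors.observe();print(s['time'],s['tool_pos'],s['tool_rot'],s['qpos'].round(3))
print(plan([.4998,.2205,.1053],.49,-.31),'act .45 .4415 1.951 -.741 .487')
print(plan([.6109,.1201,.1997],.4864,-.07),'act .106 .356 1.7425 -.134 .565')
for az in(-1.2,-.8,-.4,0,.2,.4,.6,.8,1.0): print(az,plan([.479,-.224,.033],.49,az))
a=snap('side','side10');b=snap('top','top10')
cv2.imwrite('pics/s10.png',np.hstack([cv2.resize(a['pixels'][120:320,180:380],(400,400),interpolation=cv2.INTER_CUBIC),cv2.resize(b['pixels'][110:260,200:350],(400,400),interpolation=cv2.INTER_CUBIC)]))
E
```

```text
21.1 [0.56329057 0.06939293 0.17479488] [ 3.13035868  0.48599583 -3.05105226] [-0.055  0.292  1.928  0.183  0.448 -1.865]
{'q1': np.float64(0.486), 'q2': np.float64(0.436), 'q3': np.float64(1.992), 'q4': np.float64(-0.797), 'q5': np.float64(0.489)} act .45 .4415 1.951 -.741 .487
{'q1': np.float64(0.119), 'q2': np.float64(0.326), 'q3': np.float64(1.81), 'q4': np.float64(-0.174), 'q5': np.float64(0.533)} act .106 .356 1.7425 -.134 .565
-1.2 {'q1': np.float64(-0.354), 'q2': np.float64(0.577), 'q3': np.float64(2.069), 'q4': np.float64(-1.18), 'q5': np.float64(0.391)}
-0.8 {'q1': np.float64(-0.49), 'q2': np.float64(0.539), 'q3': np.float64(2.189), 'q4': np.float64(-1.939), 'q5': np.float64(0.155)}
-0.4 {'q1': np.float64(-0.665), 'q2': np.float64(0.528), 'q3': np.float64(2.228), 'q4': np.float64(2.193), 'q5': np.float64(0.152)}
0 {'q1': np.float64(-0.815), 'q2': np.float64(0.544), 'q3': np.float64(2.172), 'q4': np.float64(1.368), 'q5': np.float64(0.357)}
0.2 {'q1': np.float64(-0.863), 'q2': np.float64(0.563), 'q3': np.float64(2.113), 'q4': np.float64(1.134), 'q5': np.float64(0.471)}
0.4 {'q1': np.float64(-0.893), 'q2': np.float64(0.587), 'q3': np.float64(2.04), 'q4': np.float64(0.952), 'q5': np.float64(0.589)}
0.6 {'q1': np.float64(-0.905), 'q2': np.float64(0.616), 'q3': np.float64(1.957), 'q4': np.float64(0.808), 'q5': np.float64(0.707)}
0.8 {'q1': np.float64(-0.903), 'q2': np.float64(0.649), 'q3': np.float64(1.868), 'q4': np.float64(0.689), 'q5': np.float64(0.824)}
1.0 {'q1': np.float64(-0.889), 'q2': np.float64(0.684), 'q3': np.float64(1.776), 'q4': np.float64(0.588), 'q5': np.float64(0.937)}
```

View pics/s10.png

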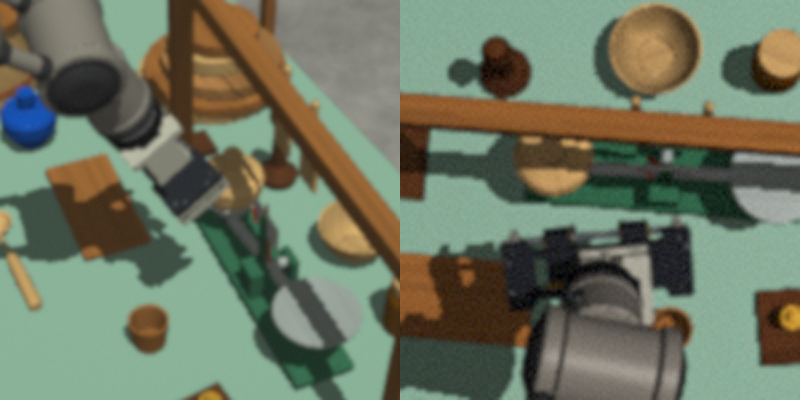

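>>> {"api": "step_arm", "payload": {"series": [[0.55, -0.3, -0.7, 0, 0.4], [0.55, -0.3, -1, 0, 0.4], [0.55, -0.3, -1, 0, 0.4], [0.55, -0.3, -1, 0, 0.4], [0.55, -0.3, -1, 0, 0.4], [0.55, -0.3, -1, 0, 0.4], [0.55, -0.3, -1, 0, 0.3], [0.55, -0.3, -1, -0.5, 0], [0.55, -0.3, -1, -0.5, 0], [0.55, -0.3, -1, -0.7, 0], [0.55, -0.3, -1, -0.7, 0], [0.55, -0.2, -0.8, -0.6, 0]]}}

```text
time: 22.4
tool_pos: [0.493, -0.213, 0.1164]
tool_rot: [3.122, 0.44, -2.863]
contact_force: [-0.3, -0.1, -0.1]
opening: 0.0504
```

Run:
```python
from h import *
s=sensors.observe();print(s['time'],s['tool_pos'],s['tool_rot'],s['qpos'].round(3))
a=snap('side','side11');b=snap('top','top11')
cv2.imwrite('pics/s11.png',np.hstack([cv2.resize(a['pixels'][130:420,180:470],(400,400),interpolation=cv2.INTER_CUBIC),cv2.resize(b['pixels'][130:280,290:440],(400,400),interpolation=cv2.INTER_CUBIC)]))
from scipy.optimize import least_squares
for t in('side11','top11'):
    W=cloud(load(t));x,y,z=W[...,0],W[...,1],W[...,2]
    m=(np.hypot(x-.657,y-.12)<.03)&(z>.12)&(z<.18);P=W[m]
    if len(P)>10: print(t,'knob',len(P),((P.min(0)+P.max(0))/2).round(4),np.ptp(P,0).round(3))
    m=(np.hypot(x-.657,y-.12)<.06)&(z>.09)&(z<.18);P=W[m];print(' pot',len(P),((P.min(0)+P.max(0))/2).round(4),np.ptp(P,0).round(3))
    m=(np.hypot(x-.639,y+.14)<.04)&(z>.07)&(z<.13);P=W[m];print(' pan z',len(P),np.median(P,0).round(4))
```

```text
22.4 [ 0.49304856 -0.2130244   0.11637355] [ 3.12194244  0.43970386 -2.86341438] [-0.77   0.413  1.928  0.636  0.692 -3.098]
side11 knob 147 [0.6533 0.1166 0.1371] [0.044 0.047 0.034]
 pot 716 [0.6579 0.1129 0.1221] [0.087 0.089 0.064]
 pan z 653 [ 0.6388 -0.1407  0.0981]
top11 knob 104 [0.6527 0.1189 0.1376] [0.045 0.051 0.035]
 pot 516 [0.6453 0.1184 0.1239] [0.063 0.084 0.062]
 pan z 461 [ 0.6332 -0.1393  0.0969]
```

View pics/s11.png

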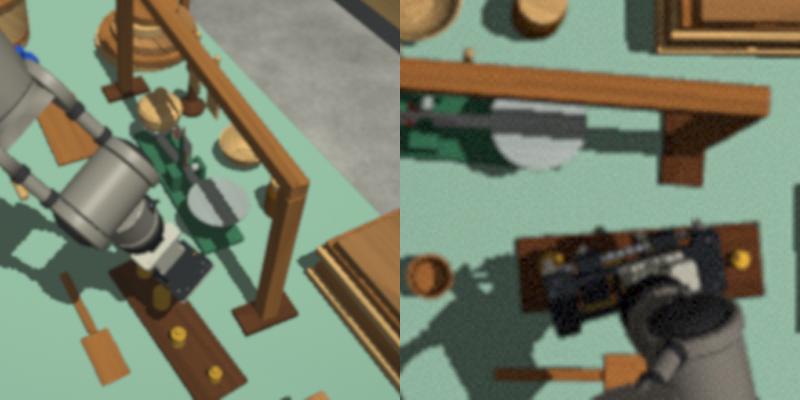

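```bash
cat >> plan.py <<'E'
def q6(p,t,az,**k):
    r=plan(p,t,az,**k);q1=r['q1'];a=r['q2']+r['q3']
    d=np.array([np.sin(t)*np.cos(az),np.sin(t)*np.sin(az),-np.cos(t)])
    fx=np.array([np.sin(a)*np.cos(q1),np.sin(a)*np.sin(q1),np.cos(a)])
    w=np.cross(fx,d);w/=np.linalg.norm(w); j=np.array([-np.sin(az),np.cos(az),0])
    ang=np.arctan2(np.cross(w,j)@d,w@j)
    r['ang']=round(ang,3);return {k:float(v) for k,v in r.items()}
E
python3 - <<'E'
from plan import *
print(q6([.4998,.2205,.1053],.49,-.31),'act q6 -.196')
print(q6([.6109,.1201,.1997],.4864,-.07),'act -1.3016')
print(q6([.493,-.213,.1164],.44,.279),'act -3.098 -.77   0.413  1.928  0.636  0.692')
for t in(.3,.44):
  for az in(-.3,-.15,0,.1,.2,.3): print(t,az,q6([.476,-.225,.035],t,az))
for az in(-.07,0,.2): print('pan',q6([.62,-.14,.13],.42,az))
E
```

```text
{'q1': 0.486, 'q2': 0.436, 'q3': 1.992, 'q4': -0.797, 'q5': 0.489, 'ang': 1.468} act q6 -.196
{'q1': 0.119, 'q2': 0.326, 'q3': 1.81, 'q4': -0.174, 'q5': 0.533, 'ang': 0.317} act -1.3016
{'q1': -0.802, 'q2': 0.394, 'q3': 1.988, 'q4': 0.666, 'q5': 0.654, 'ang': -1.597} act -3.098 -.77   0.413  1.928  0.636  0.692
0.3 -0.3 {'q1': -0.657, 'q2': 0.516, 'q3': 2.057, 'q4': 0.351, 'q5': 0.305, 'ang': -0.679}
0.3 -0.15 {'q1': -0.69, 'q2': 0.52, 'q3': 2.046, 'q4': 0.459, 'q5': 0.35, 'ang': -0.955}
0.3 0 {'q1': -0.718, 'q2': 0.527, 'q3': 2.028, 'q4': 0.516, 'q5': 0.406, 'ang': -1.175}
0.3 0.1 {'q1': -0.735, 'q2': 0.533, 'q3': 2.013, 'q4': 0.533, 'q5': 0.446, 'ang': -1.301}
0.3 0.2 {'q1': -0.75, 'q2': 0.54, 'q3': 1.995, 'q4': 0.538, 'q5': 0.488, 'ang': -1.413}
0.3 0.3 {'q1': -0.762, 'q2': 0.549, 'q3': 1.974, 'q4': 0.534, 'q5': 0.532, 'ang': -1.513}
0.44 -0.3 {'q1': -0.699, 'q2': 0.514, 'q3': 2.183, 'q4': 1.367, 'q5': 0.17, 'ang': -1.725}
0.44 -0.15 {'q1': -0.75, 'q2': 0.52, 'q3': 2.166, 'q4': 1.241, 'q5': 0.257, 'ang': -1.785}
0.44 0 {'q1': -0.793, 'q2': 0.529, 'q3': 2.138, 'q4': 1.119, 'q5': 0.344, 'ang': -1.837}
0.44 0.1 {'q1': -0.818, 'q2': 0.537, 'q3': 2.114, 'q4': 1.043, 'q5': 0.402, 'ang': -1.873}
0.44 0.2 {'q1': -0.838, 'q2': 0.547, 'q3': 2.087, 'q4': 0.971, 'q5': 0.461, 'ang': -1.912}
0.44 0.3 {'q1': -0.854, 'q2': 0.558, 'q3': 2.056, 'q4': 0.904, 'q5': 0.519, 'ang': -1.95}
pan {'q1': -0.42, 'q2': 0.457, 'q3': 1.803, 'q4': 0.295, 'q5': 0.503, 'ang': -0.581}
pan {'q1': -0.439, 'q2': 0.461, 'q3': 1.796, 'q4': 0.352, 'q5': 0.527, 'ang': -0.712}
pan {'q1': -0.486, 'q2': 0.477, 'q3': 1.766, 'q4': 0.463, 'q5': 0.617, 'ang': -1.028}
```

>>> {"api": "step_arm", "payload": {"series": [[0.55, -0.2, -0.1, 0, -1], [0.55, -0.2, -0.2, 0, -1], [0.55, -0.2, -0.2, -0.5, 0], [0.55, 0, 0, -0.6, 0], [0.55, 0, 0, -0.2, 0]]}}

```text
time: 23.0
tool_pos: [0.4779, -0.223, 0.0839]
tool_rot: [3.121, 0.44, -3.021]
contact_force: [0.1, 0.2, 0.6]
opening: 0.0505
```

Run:
```python
from h import *
s=sensors.observe();print(s['time'],s['tool_pos'],s['tool_rot'],s['qpos'].round(3))
```

```text
23.0 [ 0.47785185 -0.22302168  0.08387476] [ 3.12075584  0.44047645 -3.02097308] [-0.788  0.444  2.014  0.743  0.542 -3.102]
```

>>> {"api": "step_arm", "payload": {"series": [[0.55, 0, 0, -0.4, -1], [0.55, 0, 0, -0.4, -0.5], [0.55, 0, 0, -0.4, 0], [0.55, 0, 0, 0, 0]]}}

```text
time: 23.4
tool_pos: [0.4796, -0.2236, 0.0557]
tool_rot: [3.121, 0.438, -3.14]
contact_force: [-0.7, 0.1, -0.3]
opening: 0.0504
```

Run:
```python
from h import *
s=sensors.observe();print(s['time'],s['tool_pos'],s['tool_rot'],s['qpos'].round(3))
```

```text
23.4 [ 0.47956517 -0.22359079  0.05572208] [ 3.12149651  0.43761412 -3.13950943] [-0.761  0.493  2.055  0.859  0.418 -3.104]
```

>>> {"api": "step_arm", "payload": {"series": [[0.55, -0.1, 0, -0.45, -0.5], [0.55, 0, 0, -0.4, -0.5], [0.55, 0, 0, 0, 0]]}}

```text
time: 23.7
tool_pos: [0.4796, -0.224, 0.0383]
tool_rot: [3.121, 0.431, 3.062]
contact_force: [0.3, 0.1, 0.1]
opening: 0.0504
```

Run:
```python
from h import *
s=sensors.observe();print(s['time'],s['tool_pos'],s['tool_rot'],s['qpos'].round(3))
a=snap('side','side12')
cv2.imwrite('pics/s12.png',cv2.resize(a['pixels'][280:420,240:400],None,fx=4,fy=4,interpolation=cv2.INTER_CUBIC))
```

```text
23.7 [ 0.47958159 -0.22402999  0.03831801] [3.12135627 0.43054183 3.06153897] [-0.741  0.525  2.075  0.943  0.343 -3.104]
```

View pics/s12.png

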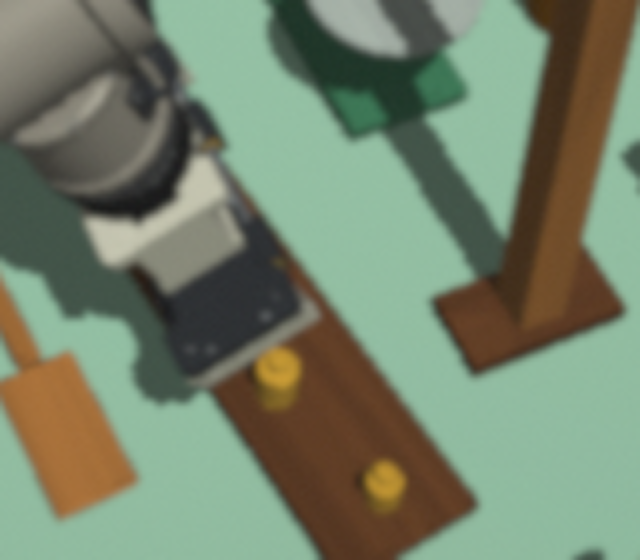

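>>> {"api": "step_arm", "payload": {"series": [[0.55, -0.12, 0, -0.12, 0], [0.1, 0, 0, 0, 0], [0.1, 0, 0, 0, 0], [0.1, 0, 0, 0, 0], [0.1, 0, 0, 0, 0], [0.1, 0, 0, 0.3, 0], [0.1, 0, 0, 0.6, 0], [0.1, 0, 0, 0.7, 0]], "squeeze": 20}}

```text
time: 24.55
tool_pos: [0.477, -0.2243, 0.0769]
tool_rot: [3.121, 0.426, 3.06]
contact_force: [0.3, -0.4, -2.5]
opening: 0.0283
```

Run:
```python
from h import *
s=sensors.observe();print(s['time'],s['tool_pos'],s['tool_rot'],s['qpos'].round(3),s['opening'])
a=snap('side','side13')
cv2.imwrite('pics/s13.png',cv2.resize(a['pixels'][260:400,240:400],None,fx=4,fy=4,interpolation=cv2.INTER_CUBIC))
```

```text
24.55 [ 0.4769934  -0.22430153  0.07685832] [3.12085971 0.4255109  3.06001646] [-0.743  0.44   2.05   0.726  0.419 -2.873] 0.028335433922505194
```

View pics/s13.png

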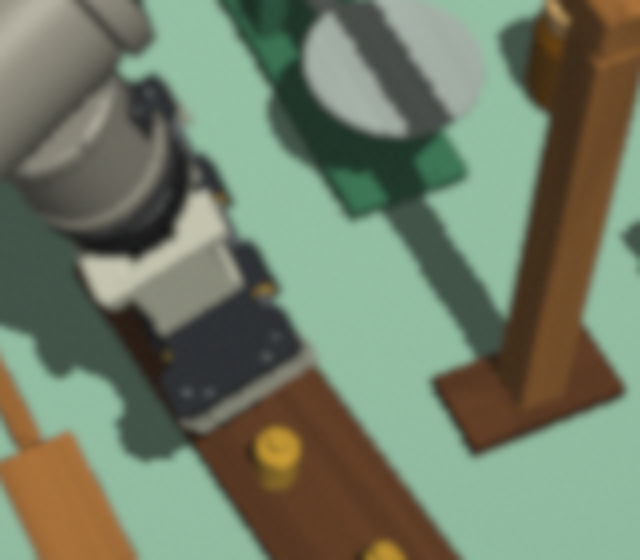

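>>> {"api": "step_arm", "payload": {"series": [[0.1, 0.1, 0.1, 0.8, 0], [0.1, 0.5, 0.2, 0.8, 0], [0.1, 0.8, 0.3, 0.6, 0], [0.1, 0.8, 0.4, 0.1, 0], [0.1, 0.8, 0.4, 0, 0], [0.1, 0.8, 0.4, 0, 0], [0.1, 0.8, 0.3, 0, 0], [0.1, 0.6, 0.1, 0, 0], [0.1, 0.4, 0, 0, 0], [0.1, 0.2, 0, 0, 0], [0.1, 0, 0, 0, 0]]}}

```text
time: 25.7
tool_pos: [0.6226, -0.1698, 0.1342]
tool_rot: [3.122, 0.427, 3.061]
contact_force: [-0.4, -0.2, -1.8]
opening: 0.0283
```

Run:
```python
from h import *
s=sensors.observe();print(s['time'],s['tool_pos'],s['tool_rot'],s['qpos'].round(3),s['opening'])
a=snap('side','side14')
cv2.imwrite('pics/s14.png',cv2.resize(a['pixels'][200:360,260:420],None,fx=4,fy=4,interpolation=cv2.INTER_CUBIC))
```

```text
25.7 [ 0.62264775 -0.16984233  0.13421703] [3.12183691 0.42710746 3.0605604 ] [-0.467  0.493  1.707  0.326  0.575 -2.203] 0.02832122730824171
```

View pics/s14.png

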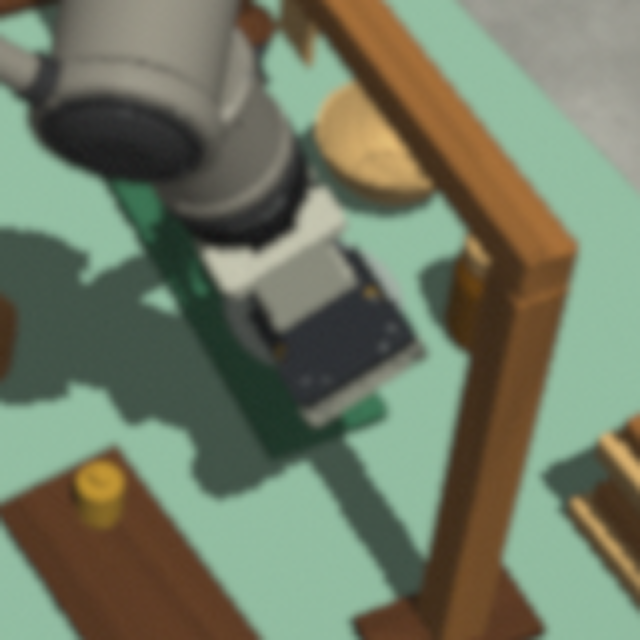

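>>> {"api": "step_arm", "payload": {"series": [[0.1, 0, 0, -0.25, 0], [0.1, 0, 0, -0.2, 0], [0.1, 0, 0, -0.15, 0], [0.1, 0, 0, 0, 0]]}}

```text
time: 26.15
tool_pos: [0.6223, -0.1699, 0.1191]
tool_rot: [3.122, 0.427, 3.06]
contact_force: [-0.8, -0.0, 0.7]
opening: 0.0286
```

Run:
```python
from h import *
s=sensors.observe();print(s['time'],s['tool_pos'],s['tool_rot'],s['contact_force'],s['opening'])
```

```text
26.15 [ 0.62228756 -0.16986307  0.11914406] [3.12191681 0.42695776 3.06004405] [-0.79231166 -0.03864462  0.6840849 ] 0.028564308502571217
```

>>> {"api": "step_arm", "payload": {"series": [[0.5, 0, 0, 0, 0], [0.5, 0, 0, 0, 0], [0.5, 0, 0, 0, 0], [0.5, -0.3, 0, 0, 0], [0.5, -0.6, 0, 0.1, 0], [0.5, -0.8, -0.2, 0.2, 0], [0.5, -0.8, -0.2, 0.2, 0], [0.5, -0.6, -0.2, 0, 0]]}}

```text
time: 26.95
tool_pos: [0.544, -0.1847, 0.1329]
tool_rot: [3.123, 0.428, 3.061]
contact_force: [0.4, 0.1, -0.2]
opening: 0.0459
```

Run:
```python
from h import *
s=sensors.observe();print(s['time'],s['tool_pos'],s['tool_rot'],s['qpos'].round(3),s['opening'])
a=snap('side','side15');b=snap('top','top15')
cv2.imwrite('pics/s15.png',np.hstack([cv2.resize(a['pixels'][160:340,260:420],(400,450),interpolation=cv2.INTER_CUBIC),cv2.resize(b['pixels'][130:250,230:370],(400,343),interpolation=cv2.INTER_CUBIC)[:450] if 0 else cv2.resize(b['pixels'][120:265,230:359],(400,450),interpolation=cv2.INTER_CUBIC)]))
for t in('side15','top15'):
    W=cloud(load(t));x,y,z=W[...,0],W[...,1],W[...,2]
    m=(np.hypot(x-.645,y+.125)<.03)&(z>.05)&(z<.11);P=W[m];print(t,' pan z',len(P),np.median(P,0).round(4))
    m=(np.hypot(x-.657,y-.12)<.016)&(z>.12)&(z<.19);P=W[m];print(' knobtop z',len(P),np.percentile(P[:,2],[50,80,95]).round(4))
    m=(np.hypot(x-.626,y+.17)<.03)&(z>.105)&(z<.16);P=W[m];print(' w200',len(P),((P.min(0)+P.max(0))/2).round(4),np.ptp(P,0).round(3))
```

```text
26.95 [ 0.54400758 -0.18470204  0.13292807] [3.12260934 0.4284353  3.06089082] [-0.575  0.392  1.894  0.441  0.525 -2.416] 0.04589732421632159
side15  pan z 290 [ 0.646  -0.1222  0.0872]
 knobtop z 119 [0.1561 0.1598 0.1616]
 w200 144 [ 0.6246 -0.1731  0.1187] [0.029 0.031 0.027]
top15  pan z 265 [ 0.6426 -0.1252  0.0859]
 knobtop z 100 [0.1567 0.1609 0.1642]
 w200 86 [ 0.6229 -0.1702  0.1197] [0.028 0.03  0.027]
```

View pics/s15.png

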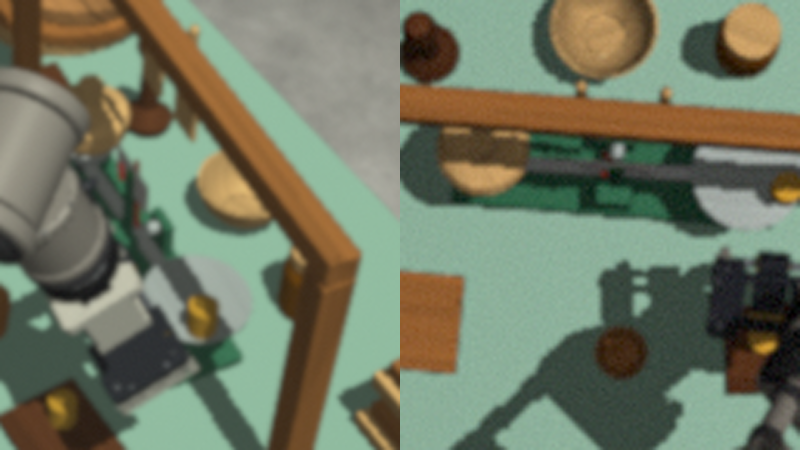

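>>> {"api": "step_arm", "payload": {"series": [[0.5, -0.5, -0.7, 0, -0.4], [0.5, -0.6, -0.9, 0, -0.4], [0.5, -0.6, -0.9, -0.3, -0.4], [0.5, -0.6, -0.9, -0.5, -0.4], [0.5, -0.5, -0.8, -0.5, -0.4], [0.5, -0.2, -0.4, -0.4, 0], [0.5, 0, 0, 0, 0]]}}

```text
time: 27.75
tool_pos: [0.4696, -0.3005, 0.0886]
tool_rot: [3.121, 0.426, 2.898]
contact_force: [-0.1, -0.4, 0.4]
opening: 0.0461
```

Run:
```python
from h import *
s=sensors.observe();print(s['time'],s['tool_pos'],s['tool_rot'],s['qpos'].round(3),s['opening'])
a=snap('side','side16');b=snap('top','top16')
for t in('side16','top16'):
    W=cloud(load(t));x,y,z=W[...,0],W[...,1],W[...,2]
    m=(np.hypot(x-.645,y+.125)<.03)&(z>.05)&(z<.11);P=W[m];print(t,' pan z',len(P),np.median(P,0).round(4))
```

```text
27.75 [ 0.46957474 -0.30050739  0.08862102] [3.12111938 0.42623641 2.89801943] [-0.845  0.452  1.967  0.615  0.45  -2.699] 0.04610111671864991
side16  pan z 292 [ 0.6466 -0.1217  0.0871]
top16  pan z 266 [ 0.6416 -0.1251  0.0858]
```

>>> {"api": "step_arm", "payload": {"series": [[0.5, -0.04, 0, -0.5, 0], [0.5, -0.04, 0, -0.5, 0], [0.5, 0, 0, -0.5, 0], [0.5, 0, 0, -0.3, 0], [0.5, 0, 0, 0, 0]]}}

```text
time: 28.35
tool_pos: [0.4686, -0.2986, 0.0445]
tool_rot: [3.121, 0.427, 2.902]
contact_force: [0.4, 0.6, -0.2]
opening: 0.046
```

Run:
```python
from h import *
s=sensors.observe();print(s['time'],s['tool_pos'],s['tool_rot'],s['qpos'].round(3),s['opening'])
a=snap('side','side17')
cv2.imwrite('pics/s17.png',cv2.resize(a['pixels'][280:420,240:400],None,fx=4,fy=4,interpolation=cv2.INTER_CUBIC))
```

```text
28.35 [ 0.4686408  -0.29858836  0.04446863] [3.12122474 0.42706188 2.90151216] [-0.845  0.537  2.003  0.804  0.358 -2.906] 0.04600616551235765
```

View pics/s17.png

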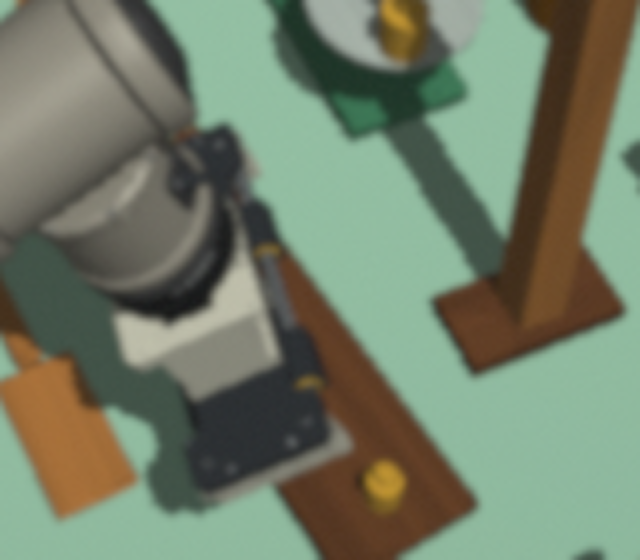

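>>> {"api": "step_arm", "payload": {"series": [[0.5, 0, -0.08, -0.25, 0], [0.5, 0, 0, -0.17, 0], [0.5, 0, 0, 0, 0], [0.1, 0, 0, 0, 0], [0.1, 0, 0, 0, 0], [0.1, 0, 0, 0, 0], [0.1, 0, 0, 0, 0], [0.1, 0, 0, 0, 0]]}}

```text
time: 29.2
tool_pos: [0.4683, -0.3016, 0.0345]
tool_rot: [3.122, 0.428, 2.901]
contact_force: [0.2, 1.8, 3.0]
opening: 0.0225
```

Run:
```python
from h import *
s=sensors.observe();print(s['time'],s['tool_pos'],s['tool_rot'],s['qpos'].round(3),s['opening'],s['contact_force'])
```

```text
29.2 [ 0.4682881  -0.30162039  0.03450673] [3.12197837 0.42803467 2.9006389 ] [-0.85   0.559  2.006  0.856  0.342 -2.965] 0.022469627946425666 [0.24868586 1.8084023  2.97431483]
```

>>> {"api": "step_arm", "payload": {"series": [[0.1, 0, 0, 0.4, 0], [0.1, 0, 0.2, 0.8, 0], [0.1, 0.2, 0.6, 0.8, 0.4], [0.1, 0.4, 0.9, 0.8, 0.4], [0.1, 0.5, 0.9, 0.6, 0.4], [0.1, 0.5, 0.9, 0.4, 0.4], [0.1, 0.5, 0.9, 0, 0.4], [0.1, 0.5, 0.9, 0, 0], [0.1, 0.5, 0.9, 0, 0], [0.1, 0.5, 0.9, 0, 0], [0.1, 0.3, 0.4, 0, 0], [0.1, 0, 0, 0, 0]]}}

```text
time: 30.4
tool_pos: [0.566, -0.1128, 0.129]
tool_rot: [3.122, 0.427, 3.063]
contact_force: [-1.3, 0.5, -1.0]
opening: 0.0224
```

Run:
```python
from h import *
s=sensors.observe();print(s['time'],s['tool_pos'],s['tool_rot'],s['qpos'].round(3),s['opening'])
a=snap('side','side18')
cv2.imwrite('pics/s18.png',cv2.resize(a['pixels'][200:360,260:420],None,fx=4,fy=4,interpolation=cv2.INTER_CUBIC))
for t in('top15','side15'):
    W=cloud(load(t));x,y,z=W[...,0],W[...,1],W[...,2]
    m=(x>.6)&(x<.7)&(y>-.09)&(y<.06)&(z>.13)&(z<.17);P=W[m];print(t,'dial',len(P),P.min(0).round(3),P.max(0).round(3),np.median(P,0).round(3))
```

```text
30.4 [ 0.56602615 -0.11279794  0.12900549] [3.12212105 0.42731322 3.0630256 ] [-0.411  0.396  1.902  0.348  0.468 -2.189] 0.022428590466285432
top15 dial 65 [ 0.631 -0.039  0.13 ] [0.652 0.026 0.159] [ 0.638 -0.004  0.146]
side15 dial 126 [ 0.63  -0.042  0.13 ] [0.652 0.025 0.155] [ 0.638 -0.009  0.143]
```

View pics/s18.png

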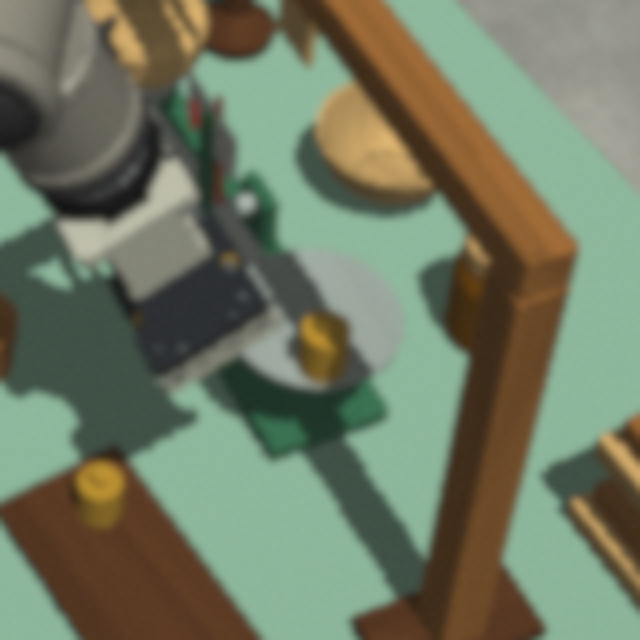

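>>> {"api": "step_arm", "payload": {"series": [[0.1, 0.5, 0, 0, 0], [0.1, 0.7, 0, 0, 0], [0.1, 0.5, 0, -0.1, 0], [0.1, 0.15, 0, -0.2, 0], [0.1, 0, 0, -0.25, 0], [0.1, 0, 0, -0.2, 0], [0.1, 0, 0, -0.15, 0], [0.1, 0, 0, 0, 0]]}}

```text
time: 31.25
tool_pos: [0.6111, -0.1141, 0.1059]
tool_rot: [3.122, 0.426, 3.06]
contact_force: [-0.1, -0.2, -1.0]
opening: 0.0226
```

Run:
```python
from h import *
s=sensors.observe();print(s['time'],s['tool_pos'],s['tool_rot'],s['contact_force'],s['opening'])
a=snap('side','side19');b=snap('top','top19')
cv2.imwrite('pics/s19.png',np.hstack([cv2.resize(a['pixels'][160:340,260:420],(400,450),interpolation=cv2.INTER_CUBIC),cv2.resize(b['pixels'][120:255,260:380],(400,450),interpolation=cv2.INTER_CUBIC)]))
```

```text
31.25 [ 0.61107025 -0.11413516  0.10588328] [3.12157624 0.42600737 3.06007865] [-0.11688216 -0.18177271 -1.04523062] 0.022629489081376783
```

View pics/s19.png

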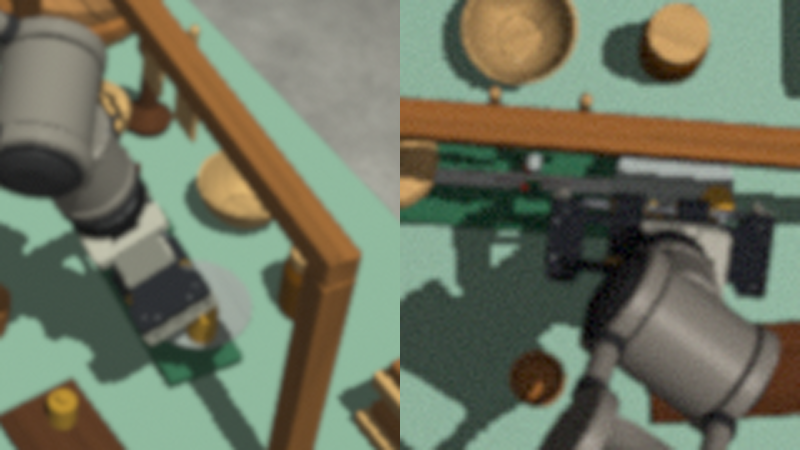

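>>> {"api": "step_arm", "payload": {"series": [[0.1, 0, 0, -0.15, 0], [0.1, 0, 0, -0.15, 0], [0.1, 0, 0, 0, 0], [0.4, 0, 0, 0, 0], [0.4, 0, 0, 0, 0], [0.4, 0, 0, 0, 0], [0.4, 0, 0, 0, 0]]}}

```text
time: 32.05
tool_pos: [0.612, -0.1142, 0.0994]
tool_rot: [3.122, 0.428, 3.061]
contact_force: [0.0, 0.9, 0.6]
opening: 0.0367
```

Run:
```python
from h import *
s=sensors.observe();print(s['time'],s['tool_pos'],s['tool_rot'],s['contact_force'],s['opening'])
```

```text
32.05 [ 0.61200365 -0.11419441  0.09941157] [3.12220844 0.42798594 3.06060912] [0.03554633 0.92474455 0.57774632] 0.036653495809168074
```

>>> {"api": "step_arm", "payload": {"series": [[0.4, -0.2, 0, 0.1, 0], [0.4, -0.4, 0, 0.1, 0], [0.4, -0.7, 0, 0.2, 0], [0.4, -0.8, 0, 0.3, 0], [0.4, -0.8, 0, 0.3, 0], [0.4, -0.8, -0.5, 0.3, 0], [0.4, -0.8, -0.5, 0.3, 0], [0.4, -0.4, 0, 0, 0], [0.4, 0, 0, 0, 0]]}}

```text
time: 32.95
tool_pos: [0.488, -0.1391, 0.1393]
tool_rot: [3.122, 0.427, 3.059]
contact_force: [0.2, 0.4, -0.4]
opening: 0.0365
```

Run:
```python
from h import *
s=sensors.observe();print(s['time'],s['tool_pos'],s['contact_force'])
a=snap('side','side20');b=snap('top','top20')
cv2.imwrite('pics/s20.png',np.hstack([cv2.resize(a['pixels'][160:340,260:420],(400,450),interpolation=cv2.INTER_CUBIC),cv2.resize(b['pixels'][120:255,240:360],(400,450),interpolation=cv2.INTER_CUBIC)]))
for t in('side20','top20'):
    W=cloud(load(t));x,y,z=W[...,0],W[...,1],W[...,2]
    m=(np.hypot(x-.65,y+.135)<.02)&(z>.04)&(z<.11);P=W[m];print(t,' pan z',len(P),np.median(P,0).round(4))
    m=(np.hypot(x-.657,y-.12)<.06)&(z>.1)&(z<.2);P=W[m];print(' pot',len(P),((P.min(0)+P.max(0))/2).round(4),np.ptp(P,0).round(3))
    m=(np.hypot(x-.657,y-.12)<.03)&(z>.165)&(z<.2);P=W[m];print(' knob',len(P),((P.min(0)+P.max(0))/2).round(4),np.ptp(P,0).round(3))
    for n,c in(('w200',(.624,-.171)),('w100',(.614,-.113))):
        m=(np.hypot(x-c[0],y-c[1])<.026)&(z>.083)&(z<.14);P=W[m];print(n,len(P),((P.min(0)+P.max(0))/2).round(4),np.ptp(P,0).round(3))
```

```text
32.95 [ 0.48804146 -0.13907253  0.13930636] [ 0.15936168  0.37890592 -0.41977792]
side20  pan z 117 [ 0.6533 -0.1307  0.0722]
 pot 804 [0.6583 0.1161 0.1395] [0.09  0.087 0.079]
 knob 82 [0.6589 0.1186 0.1721] [0.027 0.03  0.014]
w200 164 [ 0.6243 -0.1757  0.0995] [0.032 0.03  0.033]
w100 94 [ 0.6114 -0.118   0.0969] [0.023 0.022 0.028]
top20  pan z 124 [ 0.649  -0.1358  0.0711]
 pot 501 [0.6441 0.1215 0.1481] [0.061 0.086 0.064]
 knob 66 [0.6565 0.1185 0.1731] [0.021 0.026 0.014]
w200 88 [ 0.6233 -0.1718  0.102 ] [0.03  0.029 0.033]
w100 53 [ 0.6119 -0.1138  0.0976] [0.023 0.022 0.022]
```

View pics/s20.png

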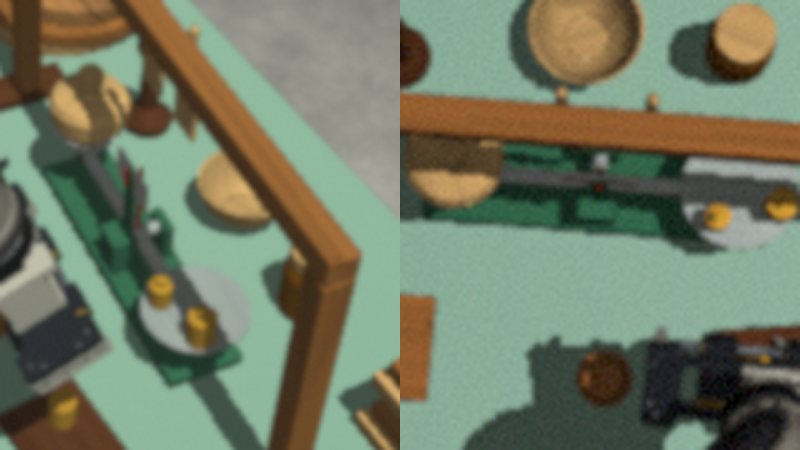

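>>> {"api": "step_arm", "payload": {"series": [[0.4, 0, 0, 0.5, 0], [0.4, 0, 0, 0.5, 0], [0.4, 0, 0, 0, 0], [0.4, 0, 0, 0, 0], [0.4, 0, 0, 0, 0]]}}

```text
time: 33.55
tool_pos: [0.4893, -0.1387, 0.1634]
tool_rot: [3.121, 0.427, 3.061]
contact_force: [-0.6, 0.3, -0.7]
opening: 0.0369
```

Run:
```python
from h import *
from cell import hand_in
a=snap('side','side21')
W=cloud(a);x,y,z=W[...,0],W[...,1],W[...,2]
m=(np.hypot(x-.65,y+.135)<.02)&(z>.04)&(z<.11);print('pan z',np.median(W[m],0).round(4))
def h(c0,c1,z0): 
    m=(np.hypot(x-c0,y-c1)<.026)&(z>z0);P=W[m];return ((P.min(0)+P.max(0))/2).round(3)
print('w150',h(.481,-.157,.016),'w50',h(.49,-.378,.016))
print(hand_in())
```

```text
pan z [ 0.6535 -0.1313  0.0719]
w150 [ 0.476 -0.159  0.169] w50 [ 0.491 -0.372  0.03 ]
the job is handed in; nothing more can be done
None
```

The pot is nested upright in the cradle and released, and the 200 g and 100 g weights on the pan bring the beam level. I handed the job in at about 33.6 s. With only the 200 g weight on, the beam sat about 0.116 rad low on the cradle side. That is roughly 97 g short, so the pot weighs about 300 g.

**Last checks**
- **Beam:** the pan surface was at 0.0719 m just before hand-in, against 0.070–0.072 m for the empty level balance. That puts the beam within about 0.015 rad of level. I judged it by pan height and did not read the pointer against the green band.
- **Pot:** its knob is at (0.658, 0.119), about 2 mm from my estimate of the cradle axis, and it looks upright in the pictures.
- **Weights on the pan:** both stand upright and well inside the pan.
- **Weights on the tray:** the 150 g and 50 g weights were never touched. The last 50 g reading matches its start position. The last 150 g reading is not usable because the gripper blocked the view, but an earlier picture shows it still standing.
- **Arm:** it was clear of everything and showed no contact force.

**Irregularities**
- **Tilting the tool:** the moves have no tilt command, so I leaned the tool by pressing the arm against its joint limits.
- **Joint 3:** it read about 0.036 rad there, against a stated minimum of 0.04. I can't tell whether that counts as passing its range.
- **Wrong configuration:** the arm once swung into the wrong configuration, and I brought it back without contact.
- **Force spike:** the sensor read a momentary 44 N when the arm stopped short in free space. I took it to be inertia, because it was gone one row later.

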